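Start a wing nut on a shell clamp and run it down

TASK

Set the wing nut upright on the post of the shell-drilling jig, turn it backward (anticlockwise from above) until you feel its thread start drop in, then turn it forward to run it down and press the clamp bar down about 4 mm, so that its rubber foot just holds the shell. Never force the nut against a stop (the post must not be twisted hard in its bush), do not overtighten, leave the other things on the table where they are and let go of the nut at the end.

Things in the scene. Friction and masses are not known exactly. Their poses are not given: they have to be found in the camera images.
- nut_center (a point): Wing nut, loose, grey plastic, 66 mm tall, about 120 g, upright on the table at the start, z up; this point is on its axis 33 mm above its underside. The lower 34 mm is a ribbed round hub of 44 mm diameter, the upper 32 mm a straight wing. A half turn leaves it the same. Released on the thread it stays put, also under the clamp's load.
- nut_wing (a point): Middle of the nut's wing, on the axis, 54 mm above the nut's underside: a flat bar through the axis, 50 mm long along this frame's x, 12 mm thick along y, standing 34 to 66 mm above the underside, with rounded ears at its ends. Grip it here across its thickness.
- nut_mouth (a point): Centre of the nut's underside, where its bore opens: 32 mm in diameter, 34 mm deep. Two round lugs, 3.5 mm thick, stick inward along +x and -x to 11 mm from the axis, their undersides 6 mm above this point.
- post_top (a point): Centre of the flat crown of the jig's fixed upright steel post, 60 mm above the table, z up, x along the clamp bar towards the shell; ridges 29 mm in diameter, cone tip 4 mm above the crown. Set on it, the nut's lugs rest on the crown, its underside 6 mm below this point. Two gaps in the crown, opposite each other, 40 degrees wide, face an unknown way (unrelated to x).
- thread (a point): Post axis, 12 mm below the crown. Turned backward on the crown (anticlockwise from above, at most 170 degrees), held loosely, the nut's lugs reach the gaps and it drops 7.5 mm (gripped tight it may pass over them); farther back is a solid stop. Turned forward on the crown it hits a 4 mm stop dog and cannot start; set on a dog it sits 4 mm higher, set over the gaps it drops at once.
- clamp (a joint): Travel of the sprung clamp bar pressed down, m: 0 free (bar top 40 mm above the table), 0.004 when its rubber foot meets the shell, at most 0.009. Spring 4 N at first, 12 N at 4 mm. After the drop the nut falls 16 mm per clockwise turn; after about 6 mm its hub meets the bar and then pushes it. The thread has 1.5 to 2 mm of axial play: a nut pushed down by hand springs back by that when let go.
- post (a joint): Twist of the post in its rubber bush, rad, positive anticlockwise from above, 0 when free; about 3 N m per rad, so it shows the torque put on the thread: a free nut gives under 0.02, pressing the clamp down up to about 0.05, a nut turned against a stop quickly more. Beyond 0.17 either way it is forced.
- jig: The jig, fixed: white plastic base 170 x 100 x 12 mm on the table, from 55 mm behind to 115 mm ahead of the post along its x; origin on the table under the post's axis. The clamp bar, 32 to 40 mm above the table, is 56 mm wide round the post and reaches 92 mm from it along x.
- spacer: A plain round grey spacer, loose, 44 mm in diameter and 34 mm tall, without a wing; not needed; origin at its underside.
- shell_a: A loose scallop shell, 80 mm across, 14 mm high; not needed; origin at its underside.
- shell_b: A loose scallop shell, 72 mm across, 12 mm high; not needed; origin at its underside.
- knife: A shell knife lying flat, 200 mm long, wooden handle; not needed; origin on the table under its middle.
There are look-alikes about, which are no part of the job. What is shaped like the part that bears nut_center but orange or red is not meant.

How it is judged:
By the outcome, as a careful person would: the job done as asked, in the order asked, and still so for the second after the job is handed in, with the robot touching nothing.
It also fails if it takes over 72 s, if anything falls off the work surface, if the arm or the gripper's body presses on something with over 40 N, if the wrist force passes 120 N, or if a joint passes its speed limit or range.

ROBOT

A 7-joint arm with a two-finger parallel gripper is mounted at the origin on the work surface. World frame = base frame: x ahead of the robot, y to its left, z up, the work surface at z = 0. Lengths are in m, angles in rad, forces in N, time in s.
With the tool pointing down it reaches from about 0.425 to 0.875 m from the base axis. Payload 9.9 kg.
Tool frame: the origin (TCP) lies between the finger pads; the fingertips stand bot.nose_length ahead of it and the grasp point (between the pads) lies 11 mm behind it (bot.nose_length is the distance from the TCP to the fingertips, in m); z points along the fingers, x is the direction in which the jaws open and shut, and the axes are right-handed (so a half turn about z gives the same grasp; the last joint's range is limited). The gripper opens to 85 mm and grips with 20 to 120 N. Pads are 22 mm wide; open, the fingers measure 114 mm over their backs; the gripper's body (76 mm by 85 mm) begins 54 mm behind the grasp point. The pads swing forward as they close: fully open they stand 13 mm farther back than shut.
Start: joints at [-1.337, 0.576, 0.025, 1.437, -0.015, 1.129, -0.057], TCP at [0.211, 0.641, 0.239] pointing down, gripper open.
Joint ranges: [-2.76, 2.76], [-0.34, 2.15], [-1.52, 1.57], [0.19, 2.46], [-1.09, 4.23], [0.17, 1.99], [-2.82, 2.82]. Speed limits (rad/s): [2.22, 2.22, 3.01, 3.01, 3.14, 3.14, 3.14].

INTERFACE

Orientations are given as a rotation vector (axis times angle).
In Python, from workcell import get_obs, camera, calibration, bot gives the robot as it stands. The module is installed in compiled form; this text tells all that it offers.
- The arm moves only by the tool send_rows, never from a script. Its argument "commands" is a list of rows, each a list of 7 numbers: the turn, a rotation vector about the tool's x, y, z in rad, then the shift along the tool's x, y, z in cm, then the opening, from -1 (shut) to 1 (fully open), so that 0 is half open. In form: [[rx, ry, rz, x, y, z, gripper], ...]. A call has 1 to 10 rows; each row shifts and turns the pose as measured when the row begins, along the tool's axes as they then stand; what a row does not reach is not made up. A row lasts 1/8 s, in which the tool goes at most 62.5 mm and 10.7 degrees, less where a joint would pass 70% of its speed; a pose out of reach is approached as far as the arm can. A call is refused whole if a number of a shift passes 6.25 or a number of a turn 0.188, either way. A call with a gripper value outside its range is refused whole. The fingers move at their own pace and stop on an object; "force" is the grip in N (left out, the last holds). Time passes only in rows, so rows that do not move let the fingers close. It gives the time, the measured TCP pose, the force and the opening at its end, in the units of the state.
- get_obs(): the state, without advancing time (a new reading comes with each control period).
- camera(name): name is "scene" or "side" or "wrist"; returns the picture (384x512x3 uint8, blue, green, red); there is no depth.
- calibration(name): a dict with "mtx" (3x3 intrinsics, pixels), "view" (4x4, takes a point from world to camera coordinates); the wrist camera has in their place "tool_from_camera" (4x4, takes a point from camera to tool coordinates, whose origin is the TCP and whose axes are the tool frame's). Camera axes: x right, y up, looking along -z (the intrinsics and any distortion apply to the point x, -y, -z); pixel columns grow to the right and rows downward; lengths in m; the calibration is good to about 2 mm. A picture is of the moment at which its call begins: read the wrist's pose just before it. calibration takes no time and is no camera call.
- bot.finish_job(): hands the job in, once; it reports no verdict.
The state is a dict: "time_s": time; "qpos": joint angles; "joint_vel": joint speeds; "joint_torque": joint torques, N m; "eef_pos": TCP position; "tool_rot": TCP orientation; "ft_force": force on the tool from outside, world axes, zero at the start; "wrist_torque": the same for the moment, N m; "grip_width": opening from 0.0 (shut) to 1.0 (fully open).
Only numpy, scipy, OpenCV 4.12 (cv2) and the standard library are available. Lean on these libraries where they do the work, as an engineer would, in place of code of your own. Each camera call takes 0.05 s, during which the arm holds its last target. There are 200 camera calls.

## Working session

There is one attempt and no reset: what is moved stays moved. The work goes in short steps, Python scripts to look and compute and a tool call to move; the robot and the scene stay as the last step left them, time stands still between calls to the robot, and variables do not carry over. Pictures are saved under pics/ and viewed, about 8 in all and at most 12, crops included, and the job is handed in when it is done.

Besides the shell and the picture viewer there is one more tool, called after "Request:" in YAML: its name, and indented under it one key for each argument. send_rows: Moves the arm, as the interface text tells. Its arguments: {"type":"object","properties":{"commands":{"type":"array"},"force":{"type":"number"}},"required":["commands"]}

```bash
mkdir -p pics; cat > h.py <<'E'
import numpy as np, cv2
from scipy.spatial.transform import Rotation as R
from workcell import get_obs, camera, calibration, bot
def ray(name,u,v,o=None):
    c=calibration(name); K=np.array(c['mtx'])
    p=cv2.undistortPoints(np.array([[[u,v]]],float),K,np.array(c['dist']) if 'dist' in c else None)[0,0]
    d=np.array([p[0],-p[1],-1.])
    if name=='wrist':
        o=o or get_obs(); T=np.eye(4);T[:3,:3]=R.from_rotvec(o['tool_rot']).as_matrix();T[:3,3]=o['eef_pos'];M=T@np.array(c['tool_from_camera'])
    else: M=np.linalg.inv(np.array(c['view']))
    return M[:3,3],M[:3,:3]@d
def at(name,u,v,z,o=None):
    p,d=ray(name,u,v,o); return p+d*(z-p[2])/d[2]
def proj(name,P,o=None):
    c=calibration(name);K=np.array(c['mtx'])
    if name=='wrist':
        o=o or get_obs(); T=np.eye(4);T[:3,:3]=R.from_rotvec(o['tool_rot']).as_matrix();T[:3,3]=o['eef_pos'];V=np.linalg.inv(T@np.array(c['tool_from_camera']))
    else: V=np.array(c['view'])
    q=V@np.r_[P,1]; q=K@np.array([q[0],-q[1],-q[2]]); return q[:2]/q[2]
E
python3 - <<'E'
from h import *
o=get_obs();print(o, bot.nose_length)
a=camera('scene');b=camera('side');w=camera('wrist')
for n in('scene','side','wrist'): print(n,calibration(n))
for n,i in(('scene',a),('side',b),('wrist',w)): cv2.imwrite(f'pics/{n}0.png',i)
cv2.imwrite('pics/a0.png',np.hstack([cv2.resize(a,(400,300)),cv2.resize(b,(400,300))]))
cv2.imwrite('pics/s0.png',cv2.resize(a,(800,600)))
E
```

```text
{'time_s': 0.0, 'qpos': array([-1.33679188,  0.57650577,  0.02482431,  1.4378819 , -0.01501789,
        1.1289975 , -0.0565087 ]), 'joint_vel': array([-1.56571098e-03, -1.14672217e-03,  6.08759293e-04,  2.42920377e-04,
       -2.89357431e-05,  3.93008984e-04, -1.11092586e-03]), 'joint_torque': array([ 5.41986560e-05, -7.65759444e+01,  2.25060850e+00, -2.85962856e+01,
        1.53199886e-02,  1.26767694e-02,  1.34822730e-05]), 'eef_pos': array([0.21076874, 0.64080173, 0.23846911]), 'tool_rot': array([ 2.54413036e+00,  1.84141093e+00, -1.99335573e-03]), 'ft_force': array([-0.63382761,  0.21033232,  0.07298005]), 'wrist_torque': array([-0.04118554,  0.04308446, -0.02413462]), 'grip_width': 0.9987482201056004} 0.008
scene {'mtx': array([[415.34017926,   0.        , 252.81768094],
       [  0.        , 415.34017926, 188.9667425 ],
       [  0.        ,   0.        ,   1.        ]]), 'view': array([[-4.13695312e-01,  9.10415316e-01,  3.75800694e-04,
         2.25281899e-01],
       [-6.48083990e-01, -2.94781066e-01,  7.02204575e-01,
         3.31201512e-01],
       [ 6.39408579e-01,  2.902
[... 393 characters left out ...]
2384,  0.55746833,  0.60319624, -0.35767809],
       [-0.41753898, -0.43560752,  0.79743796, -0.98733365],
       [ 0.        ,  0.        ,  0.        ,  1.        ]])}
wrist {'mtx': array([[288.84289092,   0.        , 260.82777742],
       [  0.        , 288.84289092, 190.23360807],
       [  0.        ,   0.        ,   1.        ]]), 'tool_from_camera': array([[ 9.99999658e-01,  8.24699059e-04, -6.14315296e-05,
         2.67337612e-04],
       [ 7.73963133e-04, -9.59470835e-01, -2.81806879e-01,
        -7.31756342e-02],
       [-2.91347629e-04,  2.81806735e-01, -9.59471146e-01,
        -1.34276741e-01],
       [ 0.00000000e+00,  0.00000000e+00,  0.00000000e+00,
         1.00000000e+00]])}
```

View pics/s0.png

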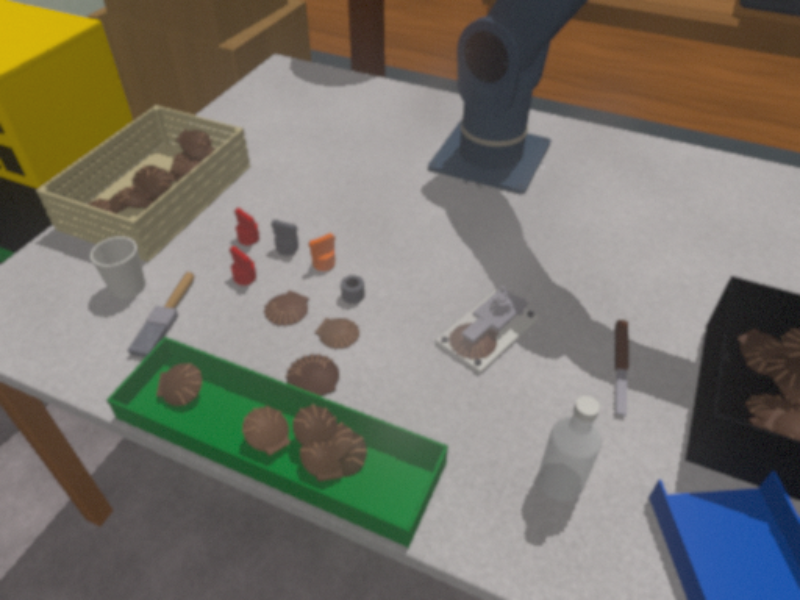

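The scene shows the grey wing nut at (286,237) in the enlarged picture, orange and red look-alikes beside it, the spacer at (352,289), and the jig with its post at about (502,300).

```bash
python3 - <<'E'
from h import *
k=512/800
print('nut',at('scene',286*k,236*k,.033),'post',at('scene',502*k,297*k,.062),'jigends',[at('scene',u*k,v*k,.012) for u,v in((436,341),(480,370),(535,315),(490,290))])
a=cv2.imread('pics/scene0.png');b=cv2.imread('pics/side0.png')
c1=cv2.resize(a[130:190,140:240],(400,240),interpolation=3); c2=cv2.resize(a[170:240,270:350],(400,350),interpolation=3)
s=cv2.resize(b,(400,300))
out=np.zeros((600,800,3),np.uint8);out[:240,:400]=c1;out[:350,400:]=c2;out[250:550,:400]=s
cv2.imwrite('pics/c1.png',out)
print(proj('side',[.5,-.05,.03]))
E
```

```text
nut [ 0.48650087 -0.26063092  0.033     ] post [0.50041734 0.18116872 0.062     ] jigends [array([0.59843809, 0.10129107, 0.012     ]), array([0.62656148, 0.19026004, 0.012     ]), array([0.46958449, 0.23843018, 0.012     ]), array([0.44282325, 0.14573716, 0.012     ])]
[272.9929296  227.12928071]
```

View pics/c1.png

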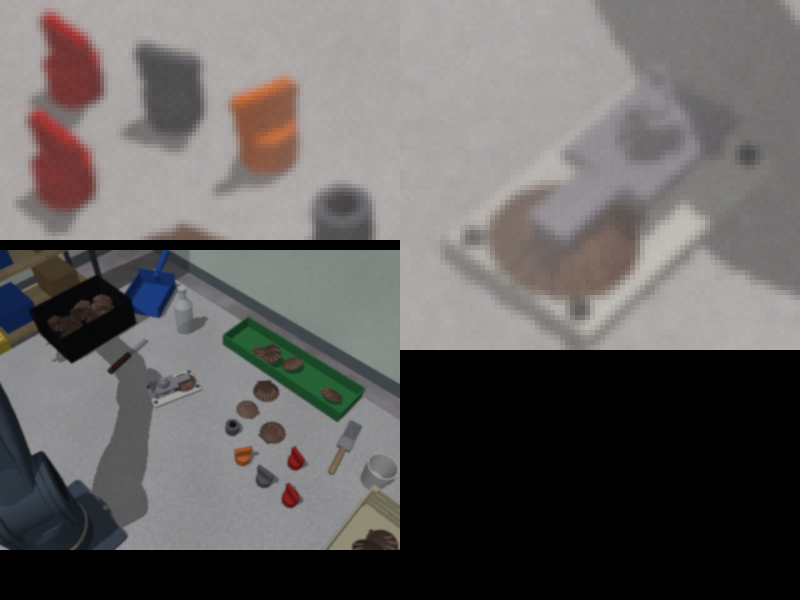

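Post at about (0.500, 0.181), nut at about (0.487, -0.261), and the bar points roughly at -16°. On the way to the nut I'll stop over the post to look for the gaps.

Request:
send_rows:
  commands:
    - [0,0,0,-3.47,4.18,1.09,1]
    - [0,0,0,-3.47,4.18,1.09,1]
    - [0,0,0,-3.47,4.18,1.09,1]
    - [0,0,0,-3.47,4.18,1.09,1]
    - [0,0,0,-3.47,4.18,1.09,1]
    - [0,0,0,-3.47,4.18,1.09,1]
    - [0,0,0,-3.47,4.18,1.09,1]
    - [0,0,0,-3.47,4.18,1.09,1]
    - [0,0,0,-3.47,4.18,1.09,1]
    - [0,0,0,-3.47,4.18,1.09,1]

```text
time_s: 1.4
eef_pos: [0.5057, 0.1721, 0.1247]
tool_rot: [-2.535, -1.853, 0.0]
ft_force: [1.5, 0.9, -0.2]
grip_width: 1.001
```

```bash
python3 - <<'E'
from h import *
o=get_obs();w=camera('wrist');cv2.imwrite('pics/w1.png',w)
print(o['eef_pos'],o['tool_rot'],o['qpos'])
print(proj('wrist',[.5,.181,.06],o))
u,v=proj('wrist',[.5,.181,.06],o).astype(int)
x,y=max(u-50,0),max(v-50,0)
out=np.zeros((600,800,3),np.uint8);out[:300,:400]=cv2.resize(w,(400,300));out[:400,400:]=cv2.resize(w[y:y+100,x:x+100],(400,400),interpolation=3);print(x,y)
cv2.imwrite('pics/c2.png',out)
E
```

```text
[0.50569786 0.17205291 0.12468028] [-2.53495707e+00 -1.85348388e+00  7.94600202e-05] [-0.43368745  0.50602482  0.02749601  1.9506863  -0.02304393  0.68550817
  0.87088917]
[269.76428985 199.0503619 ]
219 149
```

View pics/c2.png

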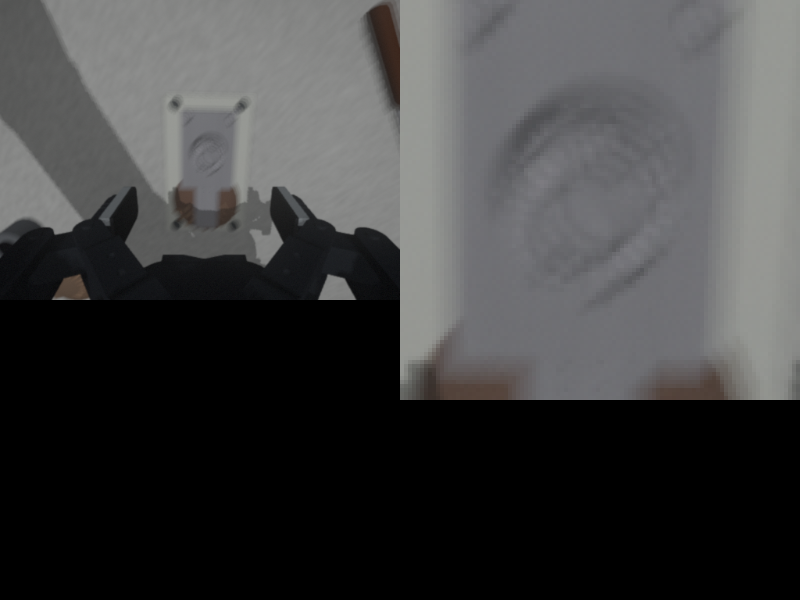

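The picture shows the post's crown at about (268,199) px, within 2 px of the projection. The gap details are blurred. I'll take a sharper averaged crop with the contrast stretched.

```bash
python3 - <<'E'
from h import *
o=get_obs();w=np.mean([camera('wrist') for _ in range(4)],0)
np.save('w2.npy',w);print(o['eef_pos'],proj('wrist',[.5,.181,.06],o))
c=w[165:240,230:305].astype(np.float32).mean(2)
lo,hi=np.percentile(c[10:60,10:60],[1,99]);c=np.clip((c-lo)/(hi-lo),0,1)*255
c=cv2.resize(c,(600,600),interpolation=cv2.INTER_CUBIC)
cv2.imwrite('pics/c3.png',np.clip(c,0,255).astype(np.uint8))
E
```

```text
[0.5092834  0.16314615 0.1235299 ] [280.47319441 191.0273177 ]
```

View pics/c3.png

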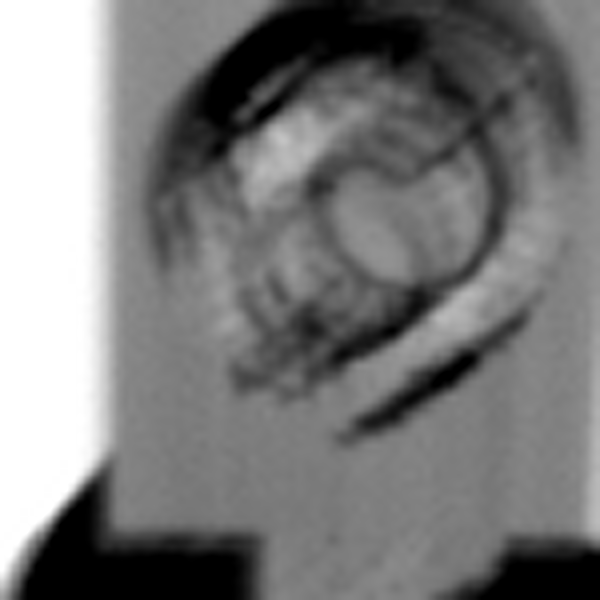

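```bash
python3 - <<'E'
from h import *
w=np.load('w2.npy').astype(np.float32).mean(2)
o=get_obs();o['eef_pos']=np.array([.5093,.1631,.1235]);print(get_obs()['eef_pos'],o['tool_rot'])
# rectified: world x right, y up, 12px/mm, +-24mm
def rect(z):
    n=400;s=.04/n
    P=np.array([[proj('wrist',[.5+ (x-n/2)*s,.181-(y-n/2)*s,z],o) for x in (0,n)] for y in (0,n)],np.float32)
    H=cv2.getPerspectiveTransform(P.reshape(4,2),np.float32([[0,0],[n,0],[0,n],[n,n]]))
    c=cv2.warpPerspective(w,H,(n,n),flags=cv2.INTER_CUBIC)
    lo,hi=np.percentile(c,[2,96]);c=np.clip((c-lo)/(hi-lo),0,1)*255
    c=cv2.cvtColor(c.astype(np.uint8),cv2.COLOR_GRAY2BGR)
    d=c.copy()
    for r in (11,14.5): cv2.circle(d,(200,200),int(r*10),(0,255,255),1)
    for a in range(0,360,30):
        t=np.radians(a);e=(int(200+175*np.cos(t)),int(200-175*np.sin(t)));cv2.putText(d,str(a),(e[0]-12,e[1]+5),0,.45,(0,0,255),1)
    return c,d
c,d=rect(.06)
cv2.imwrite('pics/c4.png',np.hstack([c,d]))
p,q=at('scene',175,141.2,.066),at('scene',190,145,.066);print(p,q,np.degrees(np.arctan2(*(q-p)[1::-1])))
E
```

```text
[0.50459217 0.17385749 0.12488359] [-2.53507665e+00 -1.85230694e+00  9.84836268e-04]
[ 0.48916553 -0.28254625  0.066     ] [ 0.48601133 -0.23228516  0.066     ] 93.59095798676394
```

View pics/c4.png

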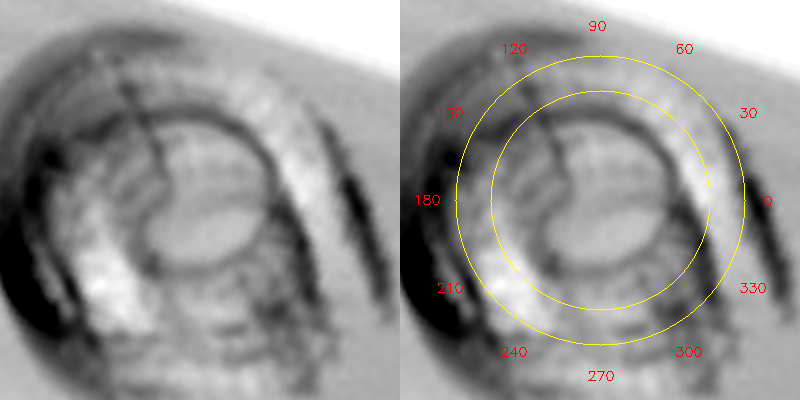

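```bash
python3 - <<'E'
from h import *
o=get_obs();w=camera('wrist').astype(np.float32).mean(2);o2=get_obs();w2=camera('wrist').astype(np.float32).mean(2);o3=get_obs()
for k in(o,o2,o3): print(k['eef_pos'],k['time_s'])
def rect(w,o,z=.06):
    n=400;s=.04/n
    P=np.array([[proj('wrist',[.5+ (x-n/2)*s,.181-(y-n/2)*s,z],o) for x in (0,n)] for y in (0,n)],np.float32)
    H=cv2.getPerspectiveTransform(P.reshape(4,2),np.float32([[0,0],[n,0],[0,n],[n,n]]))
    c=cv2.warpPerspective(w,H,(n,n),flags=cv2.INTER_CUBIC)
    lo,hi=np.percentile(c,[2,96]);c=np.clip((c-lo)/(hi-lo),0,1)*255
    d=cv2.cvtColor(c.astype(np.uint8),cv2.COLOR_GRAY2BGR)
    for a in range(0,360,30):
        t=np.radians(a);e=(int(200+180*np.cos(t)),int(200-180*np.sin(t)));cv2.putText(d,str(a),(e[0]-12,e[1]+5),0,.4,(0,0,255),1)
    return d
cv2.imwrite('pics/c5.png',np.hstack([rect(w,o),rect(w2,o2)]))
E
```

```text
[0.50459217 0.17385749 0.12488359] 1.65
[0.50437965 0.17464988 0.1250737 ] 1.7
[0.50428602 0.17504431 0.12517139] 1.75
```

View pics/c5.png

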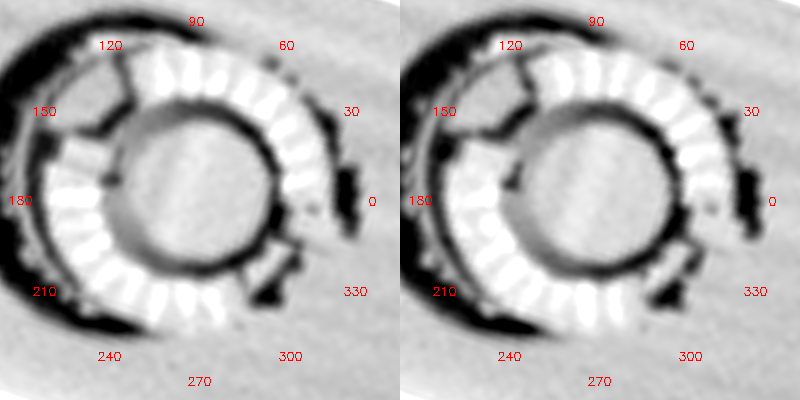

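The crown is now clear. Gaps are centred at about 137° and 317° in world angle, with a dog just anticlockwise of each. The ring's centre gives the post at (0.4987, 0.1825). I'll set the nut with its wing at about 80°, so it needs roughly 55° backward. Next I move over the nut.

```bash
cat >> h.py <<'E'
def plan(target,yaw,n=10,g=1,o=None):
    "rows to world target (m) with tool pointing down, tool-x yaw in deg"
    o=o or get_obs();Rm=R.from_rotvec(o['tool_rot']);M=Rm.as_matrix();y0=np.arctan2(M[1,0],M[0,0])
    dy=(np.radians(yaw)-y0+np.pi)%(2*np.pi)-np.pi
    print('yaw0',np.degrees(y0),'dyaw',np.degrees(dy),'tilt',M[2,2])
    d=(np.array(target)-o['eef_pos'])/n*100;rows=[]
    for i in range(n):
        y=y0+dy*i/n; c,s=np.cos(y),np.sin(y)
        rows.append([0,0,round(-dy/n,3),round(d[0]*c+d[1]*s,2),round(d[0]*s-d[1]*c,2),round(-d[2],2),g])
    print(rows)
E
python3 -c "
from h import *
plan([.4875,-.258,.165],4,10)"
```

```text
yaw0 72.45116547380354 dyaw -68.45116547380353 tilt -0.9999981578728574
[[0, 0, np.float64(0.119), np.float64(-4.18), np.float64(1.15), np.float64(-0.4), 1], [0, 0, np.float64(0.119), np.float64(-4.01), np.float64(1.64), np.float64(-0.4), 1], [0, 0, np.float64(0.119), np.float64(-3.79), np.float64(2.1), np.float64(-0.4), 1], [0, 0, np.float64(0.119), np.float64(-3.51), np.float64(2.54), np.float64(-0.4), 1], [0, 0, np.float64(0.119), np.float64(-3.18), np.float64(2.94), np.float64(-0.4), 1], [0, 0, np.float64(0.119), np.float64(-2.81), np.float64(3.3), np.float64(-0.4), 1], [0, 0, np.float64(0.119), np.float64(-2.4), np.float64(3.61), np.float64(-0.4), 1], [0, 0, np.float64(0.119), np.float64(-1.95), np.float64(3.87), np.float64(-0.4), 1], [0, 0, np.float64(0.119), np.float64(-1.48), np.float64(4.07), np.float64(-0.4), 1], [0, 0, np.float64(0.119), np.float64(-0.98), np.float64(4.22), np.float64(-0.4), 1]]
```

Request:
send_rows:
  commands:
    - [0,0,0.119,-4.18,1.15,-0.4,1]
    - [0,0,0.119,-4.01,1.64,-0.4,1]
    - [0,0,0.119,-3.79,2.1,-0.4,1]
    - [0,0,0.119,-3.51,2.54,-0.4,1]
    - [0,0,0.119,-3.18,2.94,-0.4,1]
    - [0,0,0.119,-2.81,3.3,-0.4,1]
    - [0,0,0.119,-2.4,3.61,-0.4,1]
    - [0,0,0.119,-1.95,3.87,-0.4,1]
    - [0,0,0.119,-1.48,4.07,-0.4,1]
    - [0,0,0.119,-0.98,4.22,-0.4,1]

```text
time_s: 3.0
eef_pos: [0.4911, -0.2487, 0.1668]
tool_rot: [-3.13, -0.118, -0.01]
ft_force: [0.1, -0.4, -0.4]
grip_width: 1.0
```

Request:
send_rows:
  commands:
    - [0,0,0,0,0,0,1]
    - [0,0,0,0,0,0,1]
    - [0,0,0,0,0,0,1]

```text
time_s: 3.38
eef_pos: [0.4922, -0.2473, 0.1674]
tool_rot: [-3.13, -0.122, -0.012]
ft_force: [0.1, 0.2, 0.8]
grip_width: 0.996
```

```bash
python3 - <<'E'
from h import *
o=get_obs();w=camera('wrist');print(o['eef_pos'],R.from_rotvec(o['tool_rot']).as_matrix()[:,0],o['qpos'],get_obs()['eef_pos'])
cv2.imwrite('pics/w6.png',w);print(proj('wrist',[.4875,-.258,.066],o))
cv2.imwrite('pics/c6.png',cv2.resize(w,(800,600),interpolation=3))
E
```

```text
[ 0.49219648 -0.24731578  0.16736273] [0.99695362 0.07760461 0.00781051] [ 0.14254824  0.49508623  0.36635281  1.87360713 -0.25212646  0.81492586
  0.7203682 ] [ 0.49226313 -0.24706579  0.1673178 ]
[255.07735081 206.38976814]
```

View pics/c6.png

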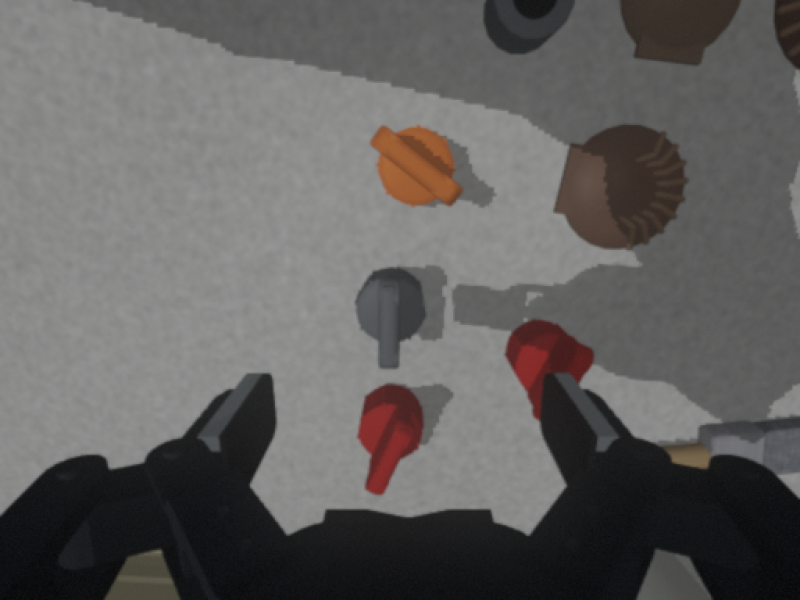

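The grey nut is at (388,305), with its wing top running from (388,282) to (388,366). The red look-alikes stand at (392,430) and (545,360), the orange one at (418,165). The fingers will close along the image's x, which is clear of all of them.

```bash
python3 - <<'E'
from h import *
k=1/1.5625
p,q=[at('wrist',388.3*k,v*k,.066) for v in(282,366)]
c=(p+q)/2;print(p,q,np.linalg.norm(p-q),c,np.degrees(np.arctan2(*(p-q)[1::-1])))
yaw=np.degrees(np.arctan2(*(p-q)[1::-1]))-90
print('hub',at('wrist',391*k,306*k,.034))
for nm,u,v in(('redR',545,345),('redB',392,420),('or',416,160)): print(nm,at('wrist',u*k,v*k,.034))
plan([c[0],c[1],.069],yaw,4)
E
```

```text
[ 0.48040167 -0.23513169  0.066     ] [ 0.48362181 -0.28421157  0.066     ] 0.04918541018522001 [ 0.48201174 -0.25967163  0.066     ] 93.7538001090365
hub [ 0.48251697 -0.25832607  0.034     ]
redR [ 0.58229698 -0.27693467  0.034     ]
redB [ 0.48853791 -0.3378801   0.034     ]
or [ 0.49086838 -0.17064044  0.034     ]
yaw0 4.4660908069403416 dyaw -0.7122906979038245 tilt -0.999928818288958
[[0, 0, np.float64(0.003), np.float64(-0.28), np.float64(0.29), np.float64(2.46), 1], [0, 0, np.float64(0.003), np.float64(-0.28), np.float64(0.3), np.float64(2.46), 1], [0, 0, np.float64(0.003), np.float64(-0.28), np.float64(0.3), np.float64(2.46), 1], [0, 0, np.float64(0.003), np.float64(-0.28), np.float64(0.3), np.float64(2.46), 1]]
```

Request:
send_rows:
  commands:
    - [0,0,0.012,-0.6,0.6,1.6,1]
    - [0,0,0,-0.51,0.58,2,1]
    - [0,0,0,0,0,2,1]
    - [0,0,0,0,0,0,1]
    - [0,0,0,0,0,0,1]

```text
time_s: 4.05
eef_pos: [0.4844, -0.2542, 0.1107]
tool_rot: [-3.128, -0.118, -0.014]
ft_force: [0.2, -0.5, 1.0]
grip_width: 1.002
```

```bash
cat >> h.py <<'E'
def delta(target,yaw,o=None):
    o=o or get_obs();M=R.from_rotvec(o['tool_rot']).as_matrix();c,s=np.cos(np.radians(yaw)),np.sin(np.radians(yaw))
    D=np.array([[c,s,0],[s,-c,0],[0,0,-1]]).T
    r=R.from_matrix(M.T@D).as_rotvec();t=M.T@(np.array(target)-o['eef_pos'])*100
    print('t',o['time_s'],'pos',o['eef_pos'].round(4),'yaw',np.degrees(np.arctan2(M[1,0],M[0,0])).round(1),'q7',o['qpos'][6].round(2),'F',o['ft_force'].round(1),'T',o['wrist_torque'].round(2),'w',round(o['grip_width'],3),'\n rot',r.round(3),'cm',t.round(2))
E
python3 -c "
from h import *
delta([.482,-.2597,.046],3.7)"
```

```text
t 4.05 pos [ 0.4844 -0.2542  0.1107] yaw 4.3 q7 0.78 F [ 0.2 -0.5  1. ] T [ 0.05  0.02 -0.02] w 1.002 
 rot [-0.011 -0.01   0.011] cm [-0.34  0.6   6.46]
```

Request:
send_rows:
  commands:
    - [-0.011,-0.01,0.011,-0.34,0.6,1,1]
    - [0,0,0,0,0.1,2,1]
    - [0,0,0,0,0,2,1]
    - [0,0,0,0,0,0,1]
    - [0,0,0,0,0,0,1]

```text
time_s: 4.68
eef_pos: [0.483, -0.2629, 0.0611]
tool_rot: [3.135, 0.1, 0.003]
ft_force: [1.0, 0.9, -0.3]
grip_width: 0.997
```

```bash
python3 -c "
from h import *
delta([.482,-.2597,.046],3.7)"
```

```text
t 4.675 pos [ 0.483  -0.2629  0.0611] yaw 3.7 q7 0.8 F [ 1.   0.9 -0.3] T [-0.04  0.05 -0.05] w 0.997 
 rot [ 0.005 -0.002 -0.001] cm [-0.08 -0.33  1.51]
```

Request:
send_rows:
  commands:
    - [0,0,0,-0.08,-0.3,0.9,1]
    - [0,0,0,0,0,0.6,1]
    - [0,0,0,0,0,0,1]
    - [0,0,0,0,0,0,1]

```text
time_s: 5.18
eef_pos: [0.4827, -0.2601, 0.0464]
tool_rot: [3.134, 0.1, 0.006]
ft_force: [-0.5, -0.2, 0.2]
grip_width: 1.001
```

```bash
python3 -c "
from h import *
delta([.482,-.2597,.046],3.7)"
```

```text
t 5.175 pos [ 0.4827 -0.2601  0.0464] yaw 3.7 q7 0.81 F [-0.5 -0.2  0.2] T [-0.01 -0.01  0.03] w 1.001 
 rot [ 0.006 -0.004 -0.001] cm [-0.07 -0.05  0.04]
```

Aligned. I'll close at 40 N.

Request:
send_rows:
  commands:
    - [0,0,0,0,0,0,-1]
    - [0,0,0,0,0,0,-1]
    - [0,0,0,0,0,0,-1]
    - [0,0,0,0,0,0,-1]
    - [0,0,0,0,0,0,-1]
    - [0,0,0,0,0,0,-1]
  force: 40

```text
time_s: 5.92
eef_pos: [0.4829, -0.2604, 0.0469]
tool_rot: [3.134, 0.1, 0.007]
ft_force: [0.2, -0.2, 0.6]
grip_width: 0.131
```

```bash
python3 -c "
from h import *
delta([.482,-.2597,.146],3.7)"
```

```text
t 5.925 pos [ 0.4829 -0.2604  0.0469] yaw 3.7 q7 0.81 F [ 0.2 -0.2  0.6] T [0.02 0.07 0.02] w 0.131 
 rot [ 0.006 -0.004 -0.001] cm [-0.05 -0.01 -9.91]
```

Request:
send_rows:
  commands:
    - [0,0,0,0,0,-2,-1]
    - [0,0,0,0,0,-4,-1]
    - [0,0,0,0,0,-4,-1]
    - [0,0,0,0,0,-2.5,-1]
    - [0,0,0,0,0,0,-1]

```text
time_s: 6.55
eef_pos: [0.4813, -0.2591, 0.1741]
tool_rot: [3.136, 0.1, 0.002]
ft_force: [-0.0, 0.3, -2.5]
grip_width: 0.136
```

```bash
python3 -c "
from h import *
delta([.482,-.2597,.146],3.7)
plan([.4987,.1818,.150],-10,10,-1)"|sed 's/np.float64//g'
```

```text
t 6.55 pos [ 0.4813 -0.2591  0.1741] yaw 3.7 q7 0.72 F [-0.   0.3 -2.5] T [ 0.04 -0.04  0.  ] w 0.136 
 rot [ 0.004 -0.001 -0.001] cm [0.07 0.06 2.81]
yaw0 3.6528354654619726 dyaw -13.652835465461969 tilt -0.9999897569485282
[[0, 0, (0.024), (0.45), (-4.39), (0.24), -1], [0, 0, (0.024), (0.35), (-4.4), (0.24), -1], [0, 0, (0.024), (0.25), (-4.41), (0.24), -1], [0, 0, (0.024), (0.14), (-4.41), (0.24), -1], [0, 0, (0.024), (0.04), (-4.41), (0.24), -1], [0, 0, (0.024), (-0.07), (-4.41), (0.24), -1], [0, 0, (0.024), (-0.18), (-4.41), (0.24), -1], [0, 0, (0.024), (-0.28), (-4.4), (0.24), -1], [0, 0, (0.024), (-0.38), (-4.4), (0.24), -1], [0, 0, (0.024), (-0.49), (-4.38), (0.24), -1]]
```

Request:
send_rows:
  commands:
    - [0,0,0.024,0.45,-4.4,0,-1]
    - [0,0,0.024,0.35,-4.4,0,-1]
    - [0,0,0.024,0.25,-4.4,0,-1]
    - [0,0,0.024,0.14,-4.4,0,-1]
    - [0,0,0.024,0.04,-4.4,0.24,-1]
    - [0,0,0.024,-0.07,-4.4,0.24,-1]
    - [0,0,0.024,-0.18,-4.4,0.24,-1]
    - [0,0,0.024,-0.28,-4.4,0.24,-1]
    - [0,0,0.024,-0.38,-4.4,0.24,-1]
    - [0,0,0.024,-0.49,-3.5,0,-1]

```text
time_s: 7.8
eef_pos: [0.4946, 0.1828, 0.1473]
tool_rot: [3.117, -0.297, -0.018]
ft_force: [0.2, -0.3, -0.8]
grip_width: 0.133
```

Request:
send_rows:
  commands:
    - [0,0,0,0,0,0,-1]
    - [0,0,0,0,0,0,-1]
    - [0,0,0,0,0,0,-1]

```text
time_s: 8.18
eef_pos: [0.4928, 0.184, 0.1442]
tool_rot: [3.115, -0.291, -0.024]
ft_force: [0.3, 0.4, -1.5]
grip_width: 0.132
```

```bash
python3 -c "
from h import *
delta([.4987,.1818,.125],-10)"
```

```text
t 8.175 pos [0.4928 0.184  0.1442] yaw -10.7 q7 -0.3 F [ 0.3  0.4 -1.5] T [ 0.   -0.03  0.04] w 0.132 
 rot [ 0.014  0.014 -0.012] cm [0.65 0.08 1.91]
```

Request:
send_rows:
  commands:
    - [0.014,0.014,-0.012,0.65,0.08,0.8,-1]
    - [0,0,0,0,0,0.8,-1]
    - [0,0,0,0,0,0.8,-1]
    - [0,0,0,0,0,0,-1]
    - [0,0,0,0,0,0,-1]

```text
time_s: 8.8
eef_pos: [0.4989, 0.1787, 0.119]
tool_rot: [3.128, -0.281, -0.001]
ft_force: [0.7, 0.8, -1.6]
grip_width: 0.134
```

```bash
python3 - <<'E'
from h import *
delta([.4987,.1818,.106],-10)
o=get_obs();w=camera('wrist');a=camera('scene');b=camera('side')
# project expected post centre and hub ring centre
print('post px',proj('wrist',[.4987,.1825,.06],o),'scene',proj('scene',[.4987,.1825,.06]),'side',proj('side',[.4987,.1825,.06]))
def crop(i,c,h,W,H):
    x,y=int(c[0]-h*W/H/1),int(c[1]-h);return cv2.resize(i[y:y+2*h,x:x+int(2*h*W/H)],(W,H),interpolation=3)
pw=proj('wrist',[.4987,.1825,.06],o)
out=np.hstack([crop(w,pw,60,400,400),np.vstack([crop(a,proj('scene',[.4987,.1825,.07]),30,400,300),crop(b,proj('side',[.4987,.1825,.07]),30,400,300)])[:400*0+600]]) if 0 else None
o1=np.zeros((600,800,3),np.uint8)
o1[:600,:400]=crop(w,pw,90,400,600);o1[:300,400:]=crop(a,proj('scene',[.4987,.1825,.07]),36,400,300);o1[300:,400:]=crop(b,proj('side',[.4987,.1825,.07]),36,400,300)
cv2.imwrite('pics/c7.png',o1)
E
```

```text
t 8.8 pos [0.4989 0.1787 0.119 ] yaw -10.3 q7 -0.25 F [ 0.7  0.8 -1.6] T [-0.01 -0.01 -0.01] w 0.134 
 rot [ 0.001  0.001 -0.005] cm [-0.07 -0.3   1.3 ]
post px [261.71950181 206.0553254 ] scene [321.86539937 190.33290472] side [207.11577321 166.97570939]
```

View pics/c7.png

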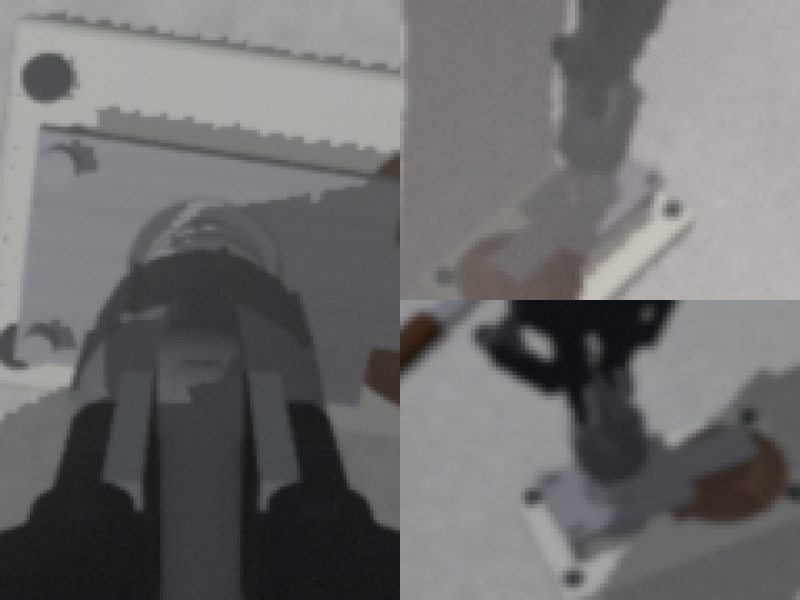

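The nut hangs over the post and is centred sideways (204 against 207 px), but it is still 3 mm off along tool y. I'll correct that and lower it gently.

Request:
send_rows:
  commands:
    - [0,0,-0.005,-0.05,-0.3,0,-1]
    - [0,0,0,0,0,0,-1]
    - [0,0,0,0,0,0.4,-1]
    - [0,0,0,0,0,0.3,-1]
    - [0,0,0,0,0,0,-1]

```text
time_s: 9.57
eef_pos: [0.499, 0.1826, 0.1119]
tool_rot: [3.129, -0.271, -0.0]
ft_force: [-0.1, -0.3, -1.4]
grip_width: 0.129
```

```bash
python3 -c "
from h import *
delta([.4987,.1818,.102],-10)"
```

```text
t 9.575 pos [0.499  0.1826 0.1119] yaw -9.9 q7 -0.24 F [-0.1 -0.3 -1.4] T [-0.02 -0.02  0.01] w 0.129 
 rot [ 0.001 -0.     0.002] cm [-0.02  0.08  0.99]
```

Request:
send_rows:
  commands:
    - [0,0,0,0,0.08,0.3,-1]
    - [0,0,0,0,0,0.3,-1]
    - [0,0,0,0,0,0.2,-1]
    - [0,0,0,0,0,0,-1]

```text
time_s: 10.07
eef_pos: [0.5, 0.1819, 0.1061]
tool_rot: [-3.127, 0.272, -0.004]
ft_force: [0.5, 2.6, -2.8]
grip_width: 0.133
```

Request:
send_rows:
  commands:
    - [0,0,0,0,0,0.15,-1]
    - [0,0,0,0,0,0,-1]

```text
time_s: 10.32
eef_pos: [0.5002, 0.1823, 0.1045]
tool_rot: [-3.127, 0.272, -0.005]
ft_force: [0.4, 0.8, -0.7]
grip_width: 0.13
```

```bash
python3 -c "
from h import *
delta([.4987,.1818,.101],-10)"
```

```text
t 10.325 pos [0.5002 0.1823 0.1045] yaw -9.9 q7 -0.23 F [ 0.4  0.8 -0.7] T [0.16 0.01 0.03] w 0.13 
 rot [-0.003 -0.003  0.001] cm [-0.14  0.08  0.35]
```

Request:
send_rows:
  commands:
    - [0,0,0,0,0,0.2,-1]
    - [0,0,0,0,0,0.1,-1]
    - [0,0,0,0,0,0,-1]

```text
time_s: 10.7
eef_pos: [0.5002, 0.1823, 0.1007]
tool_rot: [-3.127, 0.272, -0.004]
ft_force: [0.4, 0.8, -0.6]
grip_width: 0.13
```

Request:
send_rows:
  commands:
    - [0,0,0,0,0,0.15,-1]
    - [0,0,0,0,0,0,-1]

```text
time_s: 10.95
eef_pos: [0.5004, 0.1823, 0.1002]
tool_rot: [-3.126, 0.272, -0.005]
ft_force: [-1.5, 0.2, 3.8]
grip_width: 0.133
```

```bash
python3 -c "
from h import *
delta([.4987,.1818,.101],-10)"
```

```text
t 10.95 pos [0.5004 0.1823 0.1002] yaw -9.9 q7 -0.23 F [-1.5  0.2  3.8] T [0.19 0.4  0.  ] w 0.133 
 rot [-0.004 -0.003  0.001] cm [-0.16  0.08 -0.08]
```

It is seated on the crown: contact at TCP z 0.1002 puts the underside at 53.3 mm, against 54 expected. I'll loosen the jaws so the nut is driven but free to drop, then turn back in steps.

Request:
send_rows:
  commands:
    - [0,0,0,0,0,0,-0.64]
    - [0,0,0,0,0,0,-0.64]
    - [0,0,0,0,0,0,-0.64]
    - [0,0,0,0,0,0,-0.64]
  force: 20

```text
time_s: 11.45
eef_pos: [0.5003, 0.1816, 0.1]
tool_rot: [-3.127, 0.273, -0.004]
ft_force: [-0.5, -0.1, -0.3]
grip_width: 0.176
```

```bash
python3 -c "
from h import *
delta([.5,.182,.100],-10)"
```

```text
t 11.45 pos [0.5003 0.1816 0.1   ] yaw -10.0 q7 -0.23 F [-0.5 -0.1 -0.3] T [-0.02 -0.    0.05] w 0.176 
 rot [-0.003 -0.002  0.   ] cm [-0.03 -0.03  0.  ]
```

```bash
python3 -c "
from h import *
cv2.imwrite('pics/t0.png',camera('wrist'));cv2.imwrite('pics/u0.png',camera('side'))"
```

Request:
send_rows:
  commands:
    - [0,0,-0.12,0,0,0,-0.64]
    - [0,0,-0.12,0,0,0,-0.64]
    - [0,0,-0.12,0,0,0,-0.64]
    - [0,0,-0.12,0,0,0,-0.64]
    - [0,0,-0.12,0,0,0,-0.64]
    - [0,0,0,0,0,0,-0.64]

```text
time_s: 12.3
eef_pos: [0.5001, 0.1816, 0.0999]
tool_rot: [-3.063, -0.691, -0.005]
ft_force: [0.4, -0.1, -0.2]
grip_width: 0.182
```

```bash
python3 -c "
from h import *
delta([.5,.182,.100],25)
cv2.imwrite('pics/t1.png',camera('wrist'))"
```

```text
t 12.3 pos [0.5001 0.1816 0.0999] yaw 25.4 q7 0.22 F [ 0.4 -0.1 -0.2] T [-0.02 -0.01  0.07] w 0.182 
 rot [-0.001 -0.003  0.007] cm [ 0.01 -0.04 -0.01]
```

Request:
send_rows:
  commands:
    - [0,0,-0.09,0,0,0,-0.64]
    - [0,0,-0.09,0,0,0,-0.64]
    - [0,0,0,0,0,0,-0.64]

```text
time_s: 12.72
eef_pos: [0.5, 0.1816, 0.0996]
tool_rot: [-2.992, -0.955, -0.004]
ft_force: [0.4, -0.3, 0.1]
grip_width: 0.183
```

```bash
python3 -c "
from h import *
delta([.5,.182,.100],25)
cv2.imwrite('pics/t2.png',camera('wrist'))"
```

```text
t 12.725 pos [0.5    0.1816 0.0996] yaw 35.4 q7 0.34 F [ 0.4 -0.3  0.1] T [-0.05 -0.02  0.01] w 0.183 
 rot [-0.    -0.003  0.181] cm [ 0.03 -0.03 -0.04]
```

Request:
send_rows:
  commands:
    - [0,0,-0.09,0,0,0,-0.64]
    - [0,0,-0.09,0,0,0,-0.64]
    - [0,0,0,0,0,0,-0.64]

```text
time_s: 13.15
eef_pos: [0.4998, 0.1818, 0.0995]
tool_rot: [-2.898, -1.211, -0.003]
ft_force: [-0.7, 0.4, 0.4]
grip_width: 0.179
```

```bash
python3 - <<'E'
from h import *
delta([.5,.182,.100],25)
cv2.imwrite('pics/t3.png',camera('wrist'))
t=[cv2.imread(f'pics/t{i}.png')[170:384,170:350] for i in range(4)]
cv2.imwrite('pics/c8.png',cv2.resize(np.hstack(t),(800,238*1),interpolation=3))
E
```

```text
t 13.15 pos [0.4998 0.1818 0.0995] yaw 45.4 q7 0.47 F [-0.7  0.4  0.4] T [0.07 0.03 0.02] w 0.179 
 rot [ 0.    -0.002  0.355] cm [ 0.03  0.   -0.05]
```

View pics/c8.png

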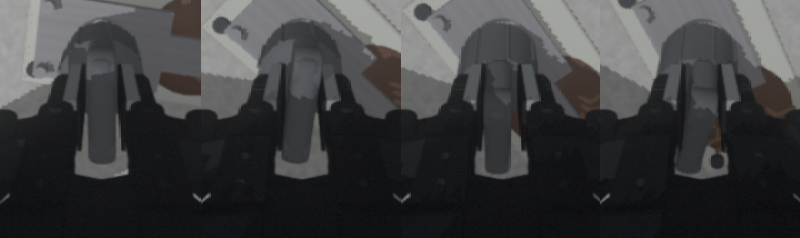

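In the last two frames the wing's near end sits lower, at about row 325 against 316 before, which suggests a drop between yaw 25° and 35°. I'll check that against the predicted projections.

```bash
python3 - <<'E'
from h import *
def pr(pos,yaw,z,wing):
    c,s=np.cos(np.radians(yaw)),np.sin(np.radians(yaw))
    o=dict(eef_pos=np.array(pos),tool_rot=R.from_matrix(np.array([[c,s,0],[s,-c,0],[0,0,-1]]).T).as_rotvec())
    w=np.radians(wing);return [proj('wrist',np.array([.5,.182,z])+.0245*k*np.array([np.cos(w),np.sin(w),0]),o).round(1) for k in(-1,1)]
print('f1 crown',pr([.5003,.1816,.1],-10,.1193,80))
for z in(.1193,.1118): print('f3',z,pr([.5,.1816,.0996],35.4,z,125.4))
for wg in (118,125,130,135.4): print('f4',wg,pr([.4998,.1818,.0995],45.4,.1118,wg))
E
```

```text
f1 crown [array([261. , 318.1]), array([260.9, 222.8])]
f3 0.1193 [array([262.2, 318.7]), array([262.3, 223.2])]
f3 0.1118 [array([262.2, 308.1]), array([262.2, 216.7])]
f4 118 [array([247.6, 306.9]), array([278.5, 219.7])]
f4 125 [array([253.4, 308.1]), array([272.1, 218.3])]
f4 130 [array([257.7, 308.6]), array([267.4, 217.7])]
f4 135.4 [array([262.3, 308.8]), array([262.3, 217.4])]
```

The prediction disagrees: a drop should have moved that end up, to row 308. I'll measure the wing-end rows by code.

```bash
python3 - <<'E'
from h import *
for i in range(4):
    g=cv2.imread(f'pics/t{i}.png').mean(2)
    print(i)
    for c in (248,252,256,260,264): print(c,g[290:350:3,c-1:c+2].mean(1).astype(int))
E
```

```text
0
248 [ 87  92  92  93  93  94  95  97 104 105 104 106 104  34  22  22  21  20
  20  20]
252 [ 54  56  55  56  59  60  59  57  59 103 102 105 107  69  22  20  21  23
  22  21]
256 [ 58  59  58  59  58  59  60  58  56  86 102 103 106  90  24  20  20  22
  21  22]
260 [ 59  59  58  59  59  59  59  58  58  76 106 103 103 102  22  21  21  21
  21  22]
264 [ 58  59  59  59  59  59  60  59  58  77 107 104 102  96  23  20  21  21
  20  22]
1
248 [ 51  51  53  54  59  57  56  53  56 101 100  97  96  30  19  18  19  20
  19  18]
252 [56 55 56 56 55 57 56 56 54 95 99 95 94 64 21 19 20 19 18 19]
256 [57 57 56 56 56 56 56 57 55 83 97 99 98 86 20 20 20 19 20 19]
260 [55 58 56 56 56 56 55 56 55 83 97 98 94 96 21 19 20 20 18 18]
264 [55 54 55 54 55 57 57 55 54 97 97 97 92 93 20 20 20 20 18 18]
2
248 [50 49 50 50 50 48 49 48 50 52 54 58 96 31 20 18 18 18 17 17]
252 [53 53 52 53 52 52 51 52 51 50 52 52 77 64 21 16 18 20 19 18]
256 [53 53 52 52 52 52 53 53 52 51 52 52 71 87 20 18 20 18 19 20]
260 [54 53 53 53 52 53 52 52 52 52 52 53 70 93 19 18 18 17 19 18]
264 [51 51 50 51 51 51 51 50 51 51 53 51 89 95 20 19 21 19 19 17]
3
248 [49 50 50 50 50 50 52 51 51 51 51 51 73 27 17 17 16 19 18 17]
252 [51 51 51 52 51 51 51 51 51 50 51 50 72 62 20 17 17 19 19 18]
256 [52 51 51 52 51 51 51 50 50 49 51 51 88 85 19 17 17 18 17 17]
260 [51 52 51 51 50 49 49 48 51 58 67 84 95 92 19 16 19 17 19 16]
264 [ 51  49  49  48  61  76  93 101 105 104 100  92  92  87  17  18  17  17
  16  18]
```

```bash
python3 - <<'E'
from h import *
b=camera('side');a=camera('scene');cv2.imwrite('pics/u3.png',b)
def st(i): return np.clip(i.astype(float)*2,0,255).astype(np.uint8)
t=[cv2.resize(st(cv2.imread(f'pics/t{i}.png')[175:340,200:325]),(266,351),interpolation=3) for i in(0,2,3)]
u0=cv2.imread('pics/u0.png')
s=[cv2.resize(st(i[140:180,180:233]),(330,249),interpolation=3) for i in(u0,b)]
out=np.zeros((600,800,3),np.uint8);out[:351,:798]=np.hstack(t);out[351:600,:660]=np.hstack(s)
cv2.imwrite('pics/c9.png',out)
E
```

```text
(no output)
```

View pics/c9.png

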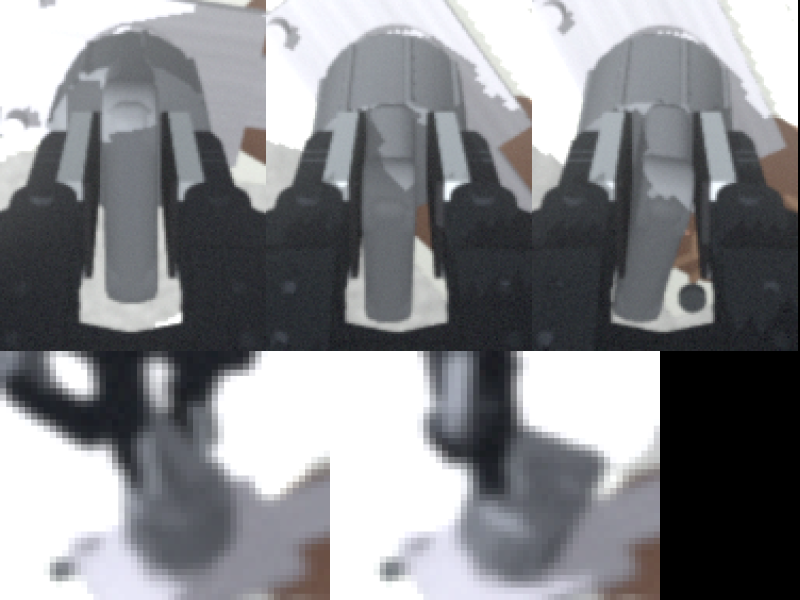

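The nut is tipped in the direction of tool +y: one lug seems to have dropped before the other. Both gaps are centred at 137°, and the nut is at about 126° with very low torque, so I'll turn it a little farther back to let the other lug fall in.

Request:
send_rows:
  commands:
    - [0,0,-0.07,0,0,0,-0.64]
    - [0,0,-0.07,0,0,0,-0.64]
    - [0,0,-0.05,0,0,0,-0.64]
    - [0,0,0,0,0,0,-0.64]

```text
time_s: 13.8
eef_pos: [0.4997, 0.1821, 0.0995]
tool_rot: [2.772, 1.479, 0.003]
ft_force: [-0.4, -0.0, 1.6]
grip_width: 0.179
```

```bash
python3 - <<'E'
from h import *
delta([.5,.182,.100],55)
cv2.imwrite('pics/t4.png',camera('wrist'))
g=cv2.imread('pics/t4.png').mean(2)
for r in range(290,332,4): print(r,g[r:r+2,236:290:3].mean(0).astype(int))
E
```

```text
t 13.8 pos [0.4997 0.1821 0.0995] yaw 56.2 q7 0.6 F [-0.4 -0.   1.6] T [-0.    0.05 -0.07] w 0.179 
 rot [ 0.001 -0.002  0.021] cm [ 0.01  0.03 -0.05]
290 [23 22 23 38 49 50 51 51 52 50 48 65 77 77 35 33 20 23]
294 [22 23 25 42 50 50 52 51 51 49 48 77 76 78 48 33 23 24]
298 [20 24 22 47 48 50 51 50 51 48 43 70 78 77 54 23 23 24]
302 [20 41 22 48 50 51 51 50 49 48 44 56 78 76 62 23 27 22]
306 [20 37 42 48 51 50 50 51 48 43 43 60 75 78 77 71 40 18]
310 [24 42 47 50 51 50 49 50 47 66 53 49 61 77 76 78 59 19]
314 [ 21  43  47  50  51  52  50  48  50 102  95 104 102  78  76  78  69  19]
318 [22 46 52 49 49 51 50 48 61 97 93 92 90 91 93 95 74 20]
322 [26 53 48 49 51 50 51 51 85 93 92 92 90 93 93 93 81 20]
326 [21 51 72 73 72 70 81 88 94 97 97 92 91 89 87 63 44 18]
330 [18 18 19 19 20 22 33 46 56 56 39 22 21 19 18 18 20 19]
```

```bash
python3 - <<'E'
from h import *
yaw=35.4;c,s=np.cos(np.radians(yaw)),np.sin(np.radians(yaw))
ty=np.array([s,-c,0]);o=dict(eef_pos=np.array([.5,.1816,.0996]),tool_rot=R.from_matrix(np.array([[c,s,0],ty,[0,0,-1]]).T).as_rotvec())
P=lambda q:proj('wrist',q,o)[1]
for h in(.060,.0562,.0525):
  for th in(0,5,8,11,14,17,20):
    t=np.radians(th);A=np.array([ty*np.cos(t)+np.array([0,0,-np.sin(t)]),[0,0,0]]);ax=A[0];up=ty*np.sin(t)+np.array([0,0,np.cos(t)])
    b=np.array([.5,.182,h])
    pt=lambda r,z:P(b+ax*r+up*(z-.006))
    # panel-2 y coordinate
    f=lambda v:int((v-175)*2.127)
    print(h,th,'far top',f(pt(.025,.066)),'near top',f(pt(-.025,.066)),'near wing base',f(pt(-.025,.034)),'hub top near',f(pt(-.022,.034)),'hub bottom near',f(pt(-.022,0)))
E
```

```text
0.06 0 far top 309 near top 101 near wing base 51 hub top near 63 hub bottom near 26
0.06 5 far top 321 near top 130 near wing base 64 hub top near 75 hub bottom near 26
0.06 8 far top 326 near top 147 near wing base 71 hub top near 82 hub bottom near 27
0.06 11 far top 330 near top 164 near wing base 79 hub top near 89 hub bottom near 27
0.06 14 far top 334 near top 180 near wing base 87 hub top near 97 hub bottom near 28
0.06 17 far top 336 near top 196 near wing base 95 hub top near 105 hub bottom near 29
0.06 20 far top 338 near top 212 near wing base 103 hub top near 112 hub bottom near 31
0.0562 0 far top 298 near top 94 near wing base 47 hub top near 58 hub bottom near 22
0.0562 5 far top 309 near top 122 near wing base 59 hub top near 69 hub bottom near 23
0.0562 8 far top 314 near top 138 near wing base 66 hub top near 77 hub bottom near 23
0.0562 11 far top 319 near top 155 near wing base 74 hub top near 84 hub bottom near 24
0.0562 14 far top 322 near top 171 near wing base 81 hub top near 91 hub bottom near 25
0.0562 17 far top 325 near top 186 near wing base 89 hub top near 99 hub bottom near 26
0.0562 20 far top 327 near top 202 near wing base 97 hub top near 106 hub bottom near 27
0.0525 0 far top 287 near top 87 near wing base 42 hub top near 53 hub bottom near 19
0.0525 5 far top 298 near top 114 near wing base 54 hub top near 65 hub bottom near 20
0.0525 8 far top 303 near top 130 near wing base 61 hub top near 72 hub bottom near 20
0.0525 11 far top 308 near top 146 near wing base 69 hub top near 79 hub bottom near 21
0.0525 14 far top 311 near top 162 near wing base 76 hub top near 86 hub bottom near 21
0.0525 17 far top 314 near top 177 near wing base 84 hub top near 93 hub bottom near 23
0.0525 20 far top 316 near top 192 near wing base 92 hub top near 100 hub bottom near 24
```

The fit shows the nut tilted about 19°: one lug is in its gap and the other still on the crown. To right it, I'll open, lift, turn the gripper 90°, and close the jaws along the wing's length to about 54 mm, centred on the post.

Request:
send_rows:
  commands:
    - [0,0,0,0,0,0,0]
    - [0,0,0,0,0,-0.5,0.5]
    - [0,0,0,0,0,-2,1]
    - [0,0,0,0,0,-3,1]
    - [0,0,0.17,0,0,0,1]
    - [0,0,0.17,0,0,0,1]
    - [0,0,0.17,0,0,0,1]
    - [0,0,0.17,0,0,0,1]
    - [0,0,0.17,0,0,0,1]
    - [0,0,0.17,0,0,0,1]

```text
time_s: 15.1
eef_pos: [0.4998, 0.1819, 0.1591]
tool_rot: [-3.136, 0.123, -0.005]
ft_force: [-0.5, -0.3, 0.3]
grip_width: 1.004
```

Request:
send_rows:
  commands:
    - [0,0,0.17,0,0,0,1]
    - [0,0,0.17,0,0,0,1]
    - [0,0,0.12,0,0,0,1]
    - [0,0,0,0,0,0,1]
    - [0,0,0,0,0,0,1]

```text
time_s: 15.72
eef_pos: [0.4996, 0.1826, 0.1605]
tool_rot: [-3.018, 0.855, -0.004]
ft_force: [-0.2, 0.4, -0.1]
grip_width: 1.002
```

```bash
python3 - <<'E'
from h import *
delta([.5067,.1776,.120],-33.8)
o=get_obs();w=camera('wrist');cv2.imwrite('pics/w10.png',w);print(proj('wrist',[.5,.182,.1],o))
cv2.imwrite('pics/c10.png',np.clip(cv2.resize(w[100:340,130:400],(675,600),interpolation=3)*1.8,0,255).astype(np.uint8))
E
```

```text
t 15.725 pos [0.4996 0.1826 0.1605] yaw -31.6 q7 -0.62 F [-0.2  0.4 -0.1] T [-0.01  0.02  0.05] w 1.002 
 rot [-0.005 -0.001  0.038] cm [0.86 0.08 4.05]
[263.8120758  210.46572569]
```

View pics/c10.png

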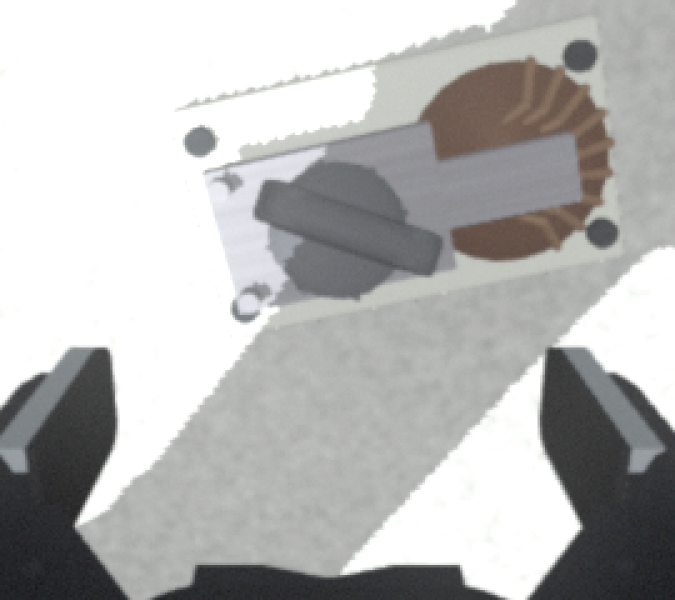

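Released, the nut now looks close to upright. The wing runs from (262,200) to (440,255) and the hub centre is at about (340,230) in the crop. I'll measure its height and angle.

```bash
python3 - <<'E'
from h import *
f=lambda u,v,z:at('wrist',130+u/2.5,100+v/2.5,z)
for z in(.1193,.1118):
    # mid-thickness end points of the top face
    p,q=f(258,203,z),f(439,256,z);print(z,p.round(4),q.round(4),'len',np.linalg.norm(p-q).round(4),'mid',((p+q)/2).round(4),'ang',np.degrees(np.arctan2(*(p-q)[1::-1])).round(1))
for z in(.0873,.0805): # hub top outline
    L,Rr,T,B=f(270,230,z),f(408,225,z),f(338,162,z),f(340,298,z);print(z,np.linalg.norm(L-Rr),np.linalg.norm(T-B),((T+B)/2).round(4),((L+Rr)/2).round(4))
E
```

```text
0.1193 [0.4974 0.2149 0.1193] [0.5292 0.1787 0.1193] len 0.0482 mid [0.5133 0.1968 0.1193] ang 131.4
0.1118 [0.4958 0.2136 0.1118] [0.5289 0.1759 0.1118] len 0.0502 mid [0.5123 0.1948 0.1118] ang 131.4
0.0873 0.04139437646887523 0.04259436174539698 [0.5062 0.1893 0.0873] [0.5069 0.1905 0.0873]
0.0805 0.042748764233864776 0.043988011978270646 [0.5053 0.1875 0.0805] [0.506  0.1887 0.0805]
```

```bash
python3 - <<'E'
from h import *
f=lambda u,v,z:at('wrist',130+u/2.5,100+v/2.5,z)
print(get_obs()['eef_pos'],get_obs()['time_s'])
e1,e2=f(575,133,.04),f(582,203,.04);b1,b2=f(205,172,.04),f(243,310,.04)
e=(e1+e2)/2;b=(b1+b2)/2;d=(e-b)/np.linalg.norm(e-b);print('bar end',e,'back',b,'ang',np.degrees(np.arctan2(d[1],d[0])),'widths',np.linalg.norm(e1-e2),np.linalg.norm(b1-b2),'post',e-.092*d)
E
```

```text
[0.49964266 0.18264103 0.1604689 ] 15.775
bar end [0.58520387 0.15187862 0.04      ] back [0.46123182 0.19550252 0.04      ] ang -19.386206405194518 widths 0.026091631108501125 0.054836275802223056 post [0.49842004 0.18241655 0.04      ]
```

The jig's measured points agree with the post position, so the nut really does lean, about 17° across its thickness about the line of its lugs. A firm grip across the thickness will bring it upright. I'll regrasp that way at yaw 41.

Request:
send_rows:
  commands:
    - [0,0,-0.16,0,0,0,1]
    - [0,0,-0.16,0,0,0,1]
    - [0,0,-0.16,0,0,0,1]
    - [0,0,-0.16,0,0,0,1]
    - [0,0,-0.16,0,0,0,1]
    - [0,0,-0.16,0,0,0,1]
    - [0,0,-0.16,0,0,0,1]
    - [0,0,-0.16,0,0,0,1]
    - [0,0,0,0,0,0,1]
    - [0,0,0,0,0,0,1]

```text
time_s: 17.02
eef_pos: [0.5002, 0.1815, 0.1617]
tool_rot: [-2.904, -1.191, -0.011]
ft_force: [-0.6, -0.3, 0.1]
grip_width: 0.998
```

```bash
python3 - <<'E'
from h import *
delta([.4998,.1818,.101],41.4)
E
```

```text
t 17.025 pos [0.5002 0.1815 0.1617] yaw 44.6 q7 0.44 F [-0.6 -0.3  0.1] T [-0.02 -0.02 -0.04] w 0.998 
 rot [-0.    -0.008  0.056] cm [-0.05 -0.05  6.07]
```

Request:
send_rows:
  commands:
    - [0,-0.008,0.056,0,0,1,1]
    - [0,0,0,0,0,2,1]
    - [0,0,0,0,0,2,1]
    - [0,0,0,0,0,0.8,1]
    - [0,0,0,0,0,0,1]
    - [0,0,0,0,0,0,1]

```text
time_s: 17.77
eef_pos: [0.5013, 0.182, 0.1034]
tool_rot: [2.946, 1.091, 0.003]
ft_force: [-0.1, 0.1, -0.5]
grip_width: 0.997
```

```bash
python3 - <<'E'
from h import *
delta([.4998,.1818,.101],41.4)
E
```

```text
t 17.775 pos [0.5013 0.182  0.1034] yaw 40.6 q7 0.4 F [-0.1  0.1 -0.5] T [-0.01 -0.02 -0.  ] w 0.997 
 rot [ 0.001 -0.002 -0.013] cm [-0.13 -0.08  0.24]
```

Request:
send_rows:
  commands:
    - [0,0,-0.013,-0.1,-0.05,0.25,1]
    - [0,0,0,0,0,0,-0.3]
    - [0,0,0,0,0,0,-0.6]
    - [0,0,0,0,0,0,-1]
    - [0,0,0,0,0,0,-1]
    - [0,0,0,0,0,0,-1]
    - [0,0,0,0,0,0,-1]
  force: 25

```text
time_s: 18.65
eef_pos: [0.5011, 0.1819, 0.1024]
tool_rot: [2.938, 1.11, 0.008]
ft_force: [-0.4, -0.2, 1.0]
grip_width: 0.133
```

```bash
python3 - <<'E'
from h import *
delta([.4998,.1818,.101],41.4)
w=camera('wrist');cv2.imwrite('pics/t6.png',w);g=w.mean(2)
for c in (248,254,260,266): print(c,g[200:340:4,c-1:c+2].mean(1).astype(int))
E
```

```text
t 18.65 pos [0.5011 0.1819 0.1024] yaw 41.4 q7 0.41 F [-0.4 -0.2  1. ] T [-0.09 -0.01 -0.05] w 0.133 
 rot [ 0.002 -0.004 -0.   ] cm [-0.1  -0.08  0.14]
248 [90 86 84 84 85 84 81 60 50 44 38 32 29 29 28 29 26 24 24 25 24 26 28 33
 46 60 70 94 93 97 95 95 70 18 16]
254 [63 73 83 81 87 87 87 83 85 85 84 63 62 55 55 54 54 54 54 53 54 53 55 55
 52 88 96 93 94 95 98 95 91 20 17]
260 [59 72 81 80 83 86 86 86 86 85 85 85 85 79 56 56 56 56 56 56 55 54 54 54
 55 70 96 96 98 91 93 93 94 21 17]
266 [ 56  70  79  77  81  82  85  82  80  80  80  80  79  79  76  55  55  55
  54  55  54  54  54  55  53  89 105 102  93  91  95  95  95  20  18]
```

The wing's far end is now at row 300. An upright, dropped nut predicts about 304 and one on the crown about 314, so the drop seems to have happened. To check: after easing the jaws, the fingertips can only go down another 8 to 9 mm without touching the hub if the nut has dropped.

Request:
send_rows:
  commands:
    - [0,0,0,0,0,0,-0.66]
    - [0,0,0,-0.1,0,0,-0.66]
    - [0,0,0,0,0,0.3,-0.66]
    - [0,0,0,0,0,0.3,-0.66]
    - [0,0,0,0,0,0.3,-0.66]
    - [0,0,0,0,0,0.1,-0.66]
    - [0,0,0,0,0,0,-0.66]

```text
time_s: 19.58
eef_pos: [0.4999, 0.1813, 0.0912]
tool_rot: [2.938, 1.111, 0.006]
ft_force: [0.5, -0.2, 0.9]
grip_width: 0.169
```

```bash
python3 - <<'E'
from h import *
delta([.4998,.1818,.0935],41.4)
w=camera('wrist');cv2.imwrite('pics/t7.png',w);g=w.mean(2)
for c in (248,254,260,266): print(c,g[200:340:4,c-1:c+2].mean(1).astype(int))
E
```

```text
t 19.575 pos [0.4999 0.1813 0.0912] yaw 41.4 q7 0.41 F [ 0.5 -0.2  0.9] T [ 0.01 -0.05  0.02] w 0.169 
 rot [ 0.002 -0.003  0.   ] cm [ 0.03 -0.05 -0.23]
248 [ 64  76  92  93  93  92  89  59  52  51  49  48  47  46  45  45  46  48
 131 100 103 105  99  93  94  92  92  95  94  93  92  97  69  19  17]
254 [62 65 61 73 83 85 90 89 88 84 78 81 81 81 79 80 59 53 52 51 52 52 50 51
 52 55 55 53 51 94 92 95 93 20 16]
260 [60 61 58 72 80 77 85 87 88 86 86 86 85 85 85 86 73 56 56 56 55 55 56 55
 54 55 54 54 54 88 98 93 92 21 19]
266 [57 58 57 70 79 75 84 85 85 84 83 83 83 83 83 83 72 56 56 55 54 54 55 54
 54 54 54 53 53 86 97 91 92 22 18]
```

Dropped is confirmed: the tips are at z 0.083, below where the hub top would stand on the crown (0.087), with no contact. I'll grip lightly and run the nut forward, descending 0.43 mm per 0.17 rad.

Request:
send_rows:
  commands:
    - [0,0,0,0,-0.05,-0.2,-0.66]
    - [0,0,0,0,0,0,-1]
    - [0,0,0,0,0,0,-1]
    - [0,0,0,0,0,0,-1]
    - [0,0,0.1,0,0,0.03,-1]
    - [0,0,0.15,0,0,0.04,-1]
    - [0,0,0.15,0,0,0.04,-1]
    - [0,0,0.15,0,0,0.04,-1]
  force: 25

```text
time_s: 20.62
eef_pos: [0.4992, 0.1812, 0.0923]
tool_rot: [-3.131, -0.245, -0.005]
ft_force: [-1.1, 0.2, -0.2]
grip_width: 0.134
```

```bash
python3 - <<'E'
from h import *
delta([.4998,.1818,.0935],41.4)
E
```

```text
t 20.625 pos [0.4992 0.1812 0.0923] yaw 8.9 q7 0.0 F [-1.1  0.2 -0.2] T [-0.01  0.17 -0.03] w 0.134 
 rot [-0.    -0.003 -0.567] cm [ 0.07 -0.04 -0.12]
```

Request:
send_rows:
  commands:
    - [0,0,0.15,0,0,0.04,-1]
    - [0,0,0.15,0,0,0.04,-1]
    - [0,0,0.15,0,0,0.04,-1]
    - [0,0,0.15,0,0,0.04,-1]
    - [0,0,0.15,0,0,0.04,-1]
    - [0,0,0.15,0,0,0.04,-1]
    - [0,0,0.15,0,0,0.04,-1]
    - [0,0,0,0,0,0,-1]

```text
time_s: 21.62
eef_pos: [0.4995, 0.1822, 0.0897]
tool_rot: [-2.806, 1.404, -0.004]
ft_force: [1.2, 0.0, 0.5]
grip_width: 0.134
```

```bash
python3 - <<'E'
from h import *
delta([.4998,.1818,.0935],41.4)
E
```

```text
t 21.625 pos [0.4995 0.1822 0.0897] yaw -53.1 q7 -0.77 F [1.2 0.  0.5] T [-0.07 -0.11  0.  ] w 0.134 
 rot [-0.003 -0.004 -1.65 ] cm [ 0.06 -0.   -0.38]
```

Request:
send_rows:
  commands:
    - [0,0,0.15,0,0,0.045,-1]
    - [0,0,0.15,0,0,0.045,-1]
    - [0,0,0.15,0,0,0.045,-1]
    - [0,0,0.15,0,0,0.045,-1]
    - [0,0,0.15,0,0,0.045,-1]
    - [0,0,0,0,0,0,-1]

```text
time_s: 22.38
eef_pos: [0.5, 0.1821, 0.0876]
tool_rot: [-2.098, 2.332, -0.002]
ft_force: [0.4, -0.1, 0.4]
grip_width: 0.134
```

```bash
python3 - <<'E'
from h import *
delta([.4998,.1818,.0935],41.4)
E
```

```text
t 22.375 pos [0.5    0.1821 0.0876] yaw -96.0 q7 -1.31 F [ 0.4 -0.1  0.4] T [-0.15 -0.05 -0.02] w 0.134 
 rot [-0.006 -0.004 -2.399] cm [ 0.03  0.02 -0.59]
```

Request:
send_rows:
  commands:
    - [0,0,0.15,0,0,0.045,-1]
    - [0,0,0.15,0,0,0.045,-1]
    - [0,0,0.15,0,0,0.045,-1]
    - [0,0,0.15,0,0,0.045,-1]
    - [0,0,0.15,0,0,0.045,-1]
    - [0,0,0,0,0,0,-1]

```text
time_s: 23.12
eef_pos: [0.5011, 0.1819, 0.0864]
tool_rot: [-1.118, 2.929, 0.003]
ft_force: [-1.0, 0.7, 3.2]
grip_width: 0.135
```

```bash
python3 - <<'E'
from h import *
delta([.4998,.1818,.0935],41.4)
E
```

```text
t 23.125 pos [0.5011 0.1819 0.0864] yaw -138.2 q7 -1.88 F [-1.   0.7  3.2] T [-0.07  0.14 -0.05] w 0.135 
 rot [-0.011 -0.    -3.135] cm [ 0.1   0.08 -0.71]
```

The hub has met the bar (3 N upward). I'll continue gently for about 25–30° more.

Request:
send_rows:
  commands:
    - [0,0,0.12,0,0,0.05,-1]
    - [0,0,0.12,0,0,0.05,-1]
    - [0,0,0.12,0,0,0.05,-1]
    - [0,0,0.12,0,0,0.05,-1]
    - [0,0,0,0,0,0,-1]

```text
time_s: 23.75
eef_pos: [0.5019, 0.1808, 0.0856]
tool_rot: [-0.423, 3.107, 0.007]
ft_force: [-1.4, 0.4, 4.7]
grip_width: 0.134
```

```bash
python3 - <<'E'
from h import *
delta([.4998,.1818,.0835],41.4)
E
```

```text
t 23.75 pos [0.5019 0.1808 0.0856] yaw -164.5 q7 -2.26 F [-1.4  0.4  4.7] T [ 0.02  0.19 -0.01] w 0.134 
 rot [ 0.01  -0.003  2.69 ] cm [0.18 0.15 0.21]
```

Total forward turn is 206°. I'll release, lift, shut the fingers and lightly touch the wing top to measure its true height. The target is 102 mm, i.e. TCP at 110 mm on contact.

Request:
send_rows:
  commands:
    - [0,0,0,0,0,0,-0.5]
    - [0,0,0,0,0,0,0.2]
    - [0,0,0,0,0,-1,0.5]
    - [0,0,-0.17,0,0,-2,0.5]
    - [0,0,-0.17,0,0,-2,0]
    - [0,0,-0.17,0,0,0,-1]
    - [0,0,-0.17,0,0,0,-1]
    - [0,0,-0.17,0,0,0,-1]
    - [0,0,0,0,0,0,-1]
    - [0,0,0,0,0,0,-1]
  force: 20

```text
time_s: 25.0
eef_pos: [0.5014, 0.1798, 0.1407]
tool_rot: [-1.716, 2.622, 0.003]
ft_force: [0.3, -0.3, -0.4]
grip_width: 0.003
```

```bash
python3 - <<'E'
from h import *
delta([.4998,.1818,.116],-120)
b=camera('side');cv2.imwrite('pics/u8.png',b);cv2.imwrite('pics/v8.png',camera('scene'))
E
```

```text
t 25.0 pos [0.5014 0.1798 0.1407] yaw -113.6 q7 -1.64 F [ 0.3 -0.3 -0.4] T [ 0.03 -0.03 -0.06] w 0.003 
 rot [-0.002  0.008  0.112] cm [-0.1   0.24  2.47]
```

Request:
send_rows:
  commands:
    - [0,0,0,-0.1,0.2,1,-1]
    - [0,0,0,0,0,0.9,-1]
    - [0,0,0,0,0,0,-1]
    - [0,0,0,0,0,0,-1]

```text
time_s: 25.6
eef_pos: [0.4995, 0.1817, 0.1192]
tool_rot: [-1.715, 2.625, 0.001]
ft_force: [0.8, -0.4, 0.9]
grip_width: 0.003
```

Request:
send_rows:
  commands:
    - [0,0,0,0,0,0.15,-1]
    - [0,0,0,0,0,0.1,-1]

```text
time_s: 25.85
eef_pos: [0.4997, 0.1816, 0.1168]
tool_rot: [-1.715, 2.625, 0.001]
ft_force: [0.3, -0.6, -0.1]
grip_width: -0.002
```

Request:
send_rows:
  commands:
    - [0,0,0,0,0,0.1,-1]
    - [0,0,0,0,0,0.1,-1]

```text
time_s: 26.1
eef_pos: [0.4998, 0.1816, 0.1148]
tool_rot: [-1.714, 2.625, 0.001]
ft_force: [0.3, -0.0, 0.1]
grip_width: 0.001
```

Request:
send_rows:
  commands:
    - [0,0,0,0,0,0.1,-1]

```text
time_s: 26.22
eef_pos: [0.4998, 0.1817, 0.1138]
tool_rot: [-1.714, 2.625, 0.001]
ft_force: [0.9, 1.0, -0.3]
grip_width: -0.001
```

Request:
send_rows:
  commands:
    - [0,0,0,0,0,0.06,-1]

```text
time_s: 26.35
eef_pos: [0.4999, 0.1817, 0.1132]
tool_rot: [-1.714, 2.625, 0.001]
ft_force: [-0.7, 0.1, 1.2]
grip_width: -0.004
```

Request:
send_rows:
  commands:
    - [0,0,0,0,0,0.06,-1]

```text
time_s: 26.48
eef_pos: [0.4999, 0.1817, 0.1128]
tool_rot: [-1.714, 2.625, 0.001]
ft_force: [-0.7, 0.8, 3.9]
grip_width: 0.002
```

Request:
send_rows:
  commands:
    - [0,0,0,0,0,0.06,-1]

```text
time_s: 26.6
eef_pos: [0.4999, 0.1816, 0.1123]
tool_rot: [-1.714, 2.625, 0.002]
ft_force: [-1.5, 0.8, 4.7]
grip_width: 0.002
```

Request:
send_rows:
  commands:
    - [0,0,0,0,0,0.06,-1]

```text
time_s: 26.72
eef_pos: [0.4999, 0.1817, 0.1118]
tool_rot: [-1.714, 2.625, 0.002]
ft_force: [-1.6, 0.1, 4.9]
grip_width: -0.001
```

Contact came at TCP 0.1131, so the wing top is at 105.1 mm and the underside at 39.1 mm. The bar is about 0.9 mm down, as the thread model predicts. It needs about 3.1 mm more, i.e. 70°. I'll regrasp a half turn round, at yaw 15.5°.

Request:
send_rows:
  commands:
    - [0,0,0,0,0,-1,-1]
    - [0,0,-0.1,0,0,-2,1]
    - [0,0,-0.17,0,0,-1,1]
    - [0,0,-0.17,0,0,0,1]
    - [0,0,-0.17,0,0,0,1]
    - [0,0,-0.17,0,0,0,1]
    - [0,0,-0.17,0,0,0,1]
    - [0,0,-0.17,0,0,0,1]
    - [0,0,-0.17,0,0,0,1]
    - [0,0,-0.17,0,0,0,1]

```text
time_s: 27.98
eef_pos: [0.5009, 0.1803, 0.1573]
tool_rot: [-3.048, 0.745, -0.014]
ft_force: [0.7, -0.1, -0.6]
grip_width: 1.0
```

Request:
send_rows:
  commands:
    - [0,0,-0.17,0,0,0,1]
    - [0,0,-0.17,0,0,0,1]
    - [0,0,-0.17,0,0,0,1]
    - [0,0,-0.17,0,0,0,1]
    - [0,0,-0.1,0,0,0,1]
    - [0,0,0,0,0,0,1]

```text
time_s: 28.72
eef_pos: [0.5022, 0.1783, 0.1601]
tool_rot: [3.098, 0.508, 0.02]
ft_force: [-0.2, 0.0, -0.4]
grip_width: 0.999
```

```bash
python3 - <<'E'
from h import *
delta([.4996,.1818,.087],15.5)
w=camera('wrist');cv2.imwrite('pics/w11.png',w)
E
```

```text
t 28.725 pos [0.5022 0.1783 0.1601] yaw 18.6 q7 0.1 F [-0.2  0.  -0.4] T [-0.02  0.09 -0.03] w 0.999 
 rot [ 0.004 -0.012  0.054] cm [-0.23 -0.45  7.31]
```

Request:
send_rows:
  commands:
    - [0.004,-0.012,0.054,-0.23,-0.4,0.5,1]
    - [0,0,0,0,0,2,1]
    - [0,0,0,0,0,2,1]
    - [0,0,0,0,0,1.7,1]
    - [0,0,0,0,0,0,1]
    - [0,0,0,0,0,0,1]

```text
time_s: 29.52
eef_pos: [0.5, 0.1814, 0.0981]
tool_rot: [3.115, 0.396, 0.004]
ft_force: [-1.2, -0.5, -0.4]
grip_width: 1.0
```

```bash
python3 - <<'E'
from h import *
delta([.4996,.1818,.0865],15.5)
E
```

```text
t 29.525 pos [0.5    0.1814 0.0981] yaw 14.5 q7 0.08 F [-1.2 -0.5 -0.4] T [ 0.    0.05 -0.01] w 1.0 
 rot [ 0.002 -0.003 -0.017] cm [-0.03 -0.06  1.16]
```

Request:
send_rows:
  commands:
    - [0,0,-0.017,0,-0.05,0.6,1]
    - [0,0,0,0,0,0.55,1]
    - [0,0,0,0,0,0,-0.6]
    - [0,0,0,0,0,0,-1]
    - [0,0,0,0,0,0,-1]
    - [0,0,0,0,0,0,-1]
    - [0,0,0,0,0,0,-1]
  force: 30

```text
time_s: 30.4
eef_pos: [0.5007, 0.1821, 0.0875]
tool_rot: [3.112, 0.423, 0.008]
ft_force: [-1.4, 0.2, 0.4]
grip_width: 0.134
```

```bash
python3 - <<'E'
from h import *
delta([.4996,.1818,.0865],15.5)
E
```

```text
t 30.4 pos [0.5007 0.1821 0.0875] yaw 15.5 q7 0.1 F [-1.4  0.2  0.4] T [-0.11  0.21  0.  ] w 0.134 
 rot [ 0.002 -0.005 -0.   ] cm [-0.12  0.    0.1 ]
```

Request:
send_rows:
  commands:
    - [0,0,0.12,0,0,0.04,-1]
    - [0,0,0.12,0,0,0.04,-1]
    - [0,0,0.12,0,0,0.04,-1]
    - [0,0,0.12,0,0,0.04,-1]
    - [0,0,0,0,0,0,-1]

```text
time_s: 31.02
eef_pos: [0.5003, 0.1813, 0.0864]
tool_rot: [3.122, -0.351, 0.007]
ft_force: [1.1, 0.7, 0.8]
grip_width: 0.138
```

```bash
python3 - <<'E'
from h import *
delta([.4996,.1818,.0865],-54.5)
E
```

```text
t 31.025 pos [0.5003 0.1813 0.0864] yaw -12.8 q7 -0.25 F [1.1 0.7 0.8] T [ 0.03  0.14 -0.05] w 0.138 
 rot [-0.002 -0.004  0.727] cm [-0.08 -0.04 -0.01]
```

Request:
send_rows:
  commands:
    - [0,0,0.12,0,0,0.04,-1]
    - [0,0,0.12,0,0,0.04,-1]
    - [0,0,0.12,0,0,0.04,-1]
    - [0,0,0.12,0,0,0.04,-1]
    - [0,0,0,0,0,0,-1]

```text
time_s: 31.65
eef_pos: [0.4998, 0.1812, 0.0852]
tool_rot: [-2.949, 1.079, -0.005]
ft_force: [-0.5, 0.8, 1.3]
grip_width: 0.133
```

```bash
python3 - <<'E'
from h import *
delta([.4996,.1818,.0865],-54.5)
E
```

```text
t 31.65 pos [0.4998 0.1812 0.0852] yaw -40.2 q7 -0.58 F [-0.5  0.8  1.3] T [ 0.01  0.22 -0.06] w 0.133 
 rot [-0.002 -0.002  0.25 ] cm [-0.05 -0.03 -0.13]
```

Request:
send_rows:
  commands:
    - [0,0,0.11,0,0,0.04,-1]
    - [0,0,0.1,0,0,0.03,-1]
    - [0,0,0,0,0,0,-1]

```text
time_s: 32.02
eef_pos: [0.4997, 0.1814, 0.0848]
tool_rot: [-2.826, 1.369, -0.004]
ft_force: [-0.4, -0.1, 2.0]
grip_width: 0.131
```

```bash
python3 - <<'E'
from h import *
delta([.4996,.1818,.0865],-54.5)
E
```

```text
t 32.025 pos [0.4997 0.1814 0.0848] yaw -51.7 q7 -0.73 F [-0.4 -0.1  2. ] T [ 0.04  0.26 -0.04] w 0.131 
 rot [-0.003 -0.001  0.049] cm [-0.03 -0.02 -0.17]
```

Request:
send_rows:
  commands:
    - [0,0,0.05,0,0,0.015,-1]
    - [0,0,0,0,0,0,-1]
    - [0,0,0,0,0,0,-0.5]
    - [0,0,0,0,0,0,0.2]
    - [0,0,0,0,0,-1,0.5]
    - [0,0,0,0,0,-2,0.5]
    - [0,0,0,0,0,-1.5,0]
    - [0,0,0,0,0,0,-1]
    - [0,0,0,0,0,0,-1]
    - [0,0,0,0,0,0,-1]

```text
time_s: 33.28
eef_pos: [0.4994, 0.1813, 0.1317]
tool_rot: [-2.795, 1.431, -0.004]
ft_force: [0.1, -0.2, 0.6]
grip_width: 0.004
```

```bash
python3 - <<'E'
from h import *
delta([.4998,.1818,.113],-54)
E
```

```text
t 33.275 pos [0.4994 0.1813 0.1317] yaw -54.2 q7 -0.82 F [ 0.1 -0.2  0.6] T [-0.    0.01 -0.02] w 0.004 
 rot [-0.003 -0.001 -0.004] cm [-0.02 -0.05  1.87]
```

Request:
send_rows:
  commands:
    - [0,0,0,0,0,1,-1]
    - [0,0,0,0,0,0.6,-1]
    - [0,0,0,0,0,0,-1]
    - [0,0,0,0,0,0,-1]

```text
time_s: 33.78
eef_pos: [0.4988, 0.181, 0.1132]
tool_rot: [2.796, -1.432, 0.001]
ft_force: [0.2, -0.8, 0.7]
grip_width: 0.003
```

Request:
send_rows:
  commands:
    - [0,0,0,0,0,0.08,-1]

```text
time_s: 33.9
eef_pos: [0.4988, 0.181, 0.1125]
tool_rot: [2.796, -1.432, 0.002]
ft_force: [-0.4, -0.1, 0.1]
grip_width: 0.002
```

Request:
send_rows:
  commands:
    - [0,0,0,0,0,0.08,-1]

```text
time_s: 34.02
eef_pos: [0.4989, 0.181, 0.1117]
tool_rot: [2.796, -1.432, 0.002]
ft_force: [0.6, 0.6, 0.5]
grip_width: -0.005
```

Request:
send_rows:
  commands:
    - [0,0,0,0,0,0.06,-1]

```text
time_s: 34.15
eef_pos: [0.499, 0.181, 0.1112]
tool_rot: [-2.796, 1.432, -0.002]
ft_force: [-0.1, -0.5, 0.1]
grip_width: 0.001
```

Request:
send_rows:
  commands:
    - [0,0,0,0,0,0.06,-1]

```text
time_s: 34.28
eef_pos: [0.499, 0.1811, 0.1106]
tool_rot: [-2.796, 1.432, -0.002]
ft_force: [-0.8, 0.4, 3.1]
grip_width: -0.001
```

Request:
send_rows:
  commands:
    - [0,0,0,0,0,0.06,-1]

```text
time_s: 34.4
eef_pos: [0.4991, 0.181, 0.1103]
tool_rot: [-2.796, 1.432, -0.002]
ft_force: [-1.5, -1.1, 7.9]
grip_width: 0.002
```

Contact came at about TCP 0.1108, so the top is at roughly 102.8 mm and travel is about 3.2 mm. The force at which the nut starts to yield also shows the spring load, so I'll press a few steps more, gently.

Request:
send_rows:
  commands:
    - [0,0,0,0,0,0.06,-1]

```text
time_s: 34.52
eef_pos: [0.4991, 0.181, 0.1101]
tool_rot: [-2.795, 1.432, -0.002]
ft_force: [-2.5, -0.2, 9.0]
grip_width: -0.003
```

Request:
send_rows:
  commands:
    - [0,0,0,0,0,0.06,-1]

```text
time_s: 34.65
eef_pos: [0.4992, 0.181, 0.11]
tool_rot: [-2.794, 1.432, -0.002]
ft_force: [-3.0, -1.4, 9.5]
grip_width: -0.002
```

Request:
send_rows:
  commands:
    - [0,0,0,0,0,0.06,-1]

```text
time_s: 34.78
eef_pos: [0.4992, 0.181, 0.1099]
tool_rot: [-2.794, 1.432, -0.002]
ft_force: [-2.1, -0.2, 10.0]
grip_width: -0.003
```

Request:
send_rows:
  commands:
    - [0,0,0,0,0,0.06,-1]

```text
time_s: 34.9
eef_pos: [0.4992, 0.181, 0.1099]
tool_rot: [-2.793, 1.431, -0.001]
ft_force: [-2.6, -0.9, 9.7]
grip_width: -0.002
```

Request:
send_rows:
  commands:
    - [0,0,0,0,0,0.09,-1]

```text
time_s: 35.02
eef_pos: [0.4992, 0.181, 0.1096]
tool_rot: [-2.792, 1.431, -0.001]
ft_force: [-2.3, 0.2, 9.8]
grip_width: 0.001
```

Request:
send_rows:
  commands:
    - [0,0,0,0,0,0.09,-1]

```text
time_s: 35.15
eef_pos: [0.4992, 0.181, 0.1093]
tool_rot: [-2.792, 1.431, -0.001]
ft_force: [-3.0, -1.4, 11.3]
grip_width: 0.0
```

Request:
send_rows:
  commands:
    - [0,0,0,0,0,0.09,-1]

```text
time_s: 35.28
eef_pos: [0.4992, 0.181, 0.1091]
tool_rot: [-2.791, 1.431, -0.001]
ft_force: [-3.2, -0.4, 11.4]
grip_width: 0.0
```

The yield force (about 9–10 N plus the nut's weight) and the touch height both put the travel at about 3.3 mm. The foot needs about 0.8–0.9 mm more, so I'll regrasp and turn about 20° further.

Request:
send_rows:
  commands:
    - [0,0,0,0,0,-1,-1]
    - [0,0,0,0,0,-2,0.5]
    - [0,0,0,0,0,0,0.5]
    - [0,0,0,0,0,0,0.5]
    - [0,0,0,0,0,1.5,0.5]
    - [0,0,0,0,0,2,0.5]
    - [0,0,0,0,0,1,0.5]
    - [0,0,0,0,0,0,0.5]

```text
time_s: 36.28
eef_pos: [0.4979, 0.1808, 0.0905]
tool_rot: [-2.793, 1.432, 0.002]
ft_force: [-0.2, -0.0, 0.7]
grip_width: 0.75
```

```bash
python3 - <<'E'
from h import *
delta([.4998,.1814,.0845],-54.2)
E
```

```text
t 36.275 pos [0.4979 0.1808 0.0905] yaw -54.3 q7 -0.76 F [-0.2 -0.   0.7] T [ 0.    0.01 -0.04] w 0.75 
 rot [-0.001  0.002 -0.002] cm [ 0.06 -0.19  0.6 ]
```

Request:
send_rows:
  commands:
    - [0,0,0,0.06,-0.17,0.55,0.2]
    - [0,0,0,0,0,0,-0.6]
    - [0,0,0,0,0,0,-1]
    - [0,0,0,0,0,0,-1]
    - [0,0,0,0,0,0,-1]

```text
time_s: 36.9
eef_pos: [0.5002, 0.1815, 0.0854]
tool_rot: [-2.793, 1.431, 0.001]
ft_force: [-0.5, 0.3, -3.5]
grip_width: 0.134
```

```bash
python3 - <<'E'
from h import *
delta([.4998,.1814,.0845],-74.4)
E
```

```text
t 36.9 pos [0.5002 0.1815 0.0854] yaw -54.3 q7 -0.76 F [-0.5  0.3 -3.5] T [-0.17 -0.14  0.02] w 0.134 
 rot [-0.002  0.003  0.351] cm [-0.02  0.04  0.09]
```

Request:
send_rows:
  commands:
    - [0,0,0.12,0,0,0.04,-1]
    - [0,0,0.12,0,0,0.04,-1]
    - [0,0,0.11,0,0,0.03,-1]
    - [0,0,0,0,0,0,-1]

```text
time_s: 37.4
eef_pos: [0.5002, 0.1823, 0.0847]
tool_rot: [-2.493, 1.905, 0.002]
ft_force: [0.5, -0.3, -4.1]
grip_width: 0.138
```

```bash
python3 - <<'E'
from h import *
delta([.4998,.1814,.0845],-74.4)
E
```

```text
t 37.4 pos [0.5002 0.1823 0.0847] yaw -74.8 q7 -1.02 F [ 0.5 -0.3 -4.1] T [-0.15 -0.14 -0.04] w 0.138 
 rot [-0.002  0.004 -0.007] cm [0.08 0.06 0.02]
```

Turned 20.5°, with the torque still tiny. I'll release, then touch again.

Request:
send_rows:
  commands:
    - [0,0,0,0,0,0,-0.5]
    - [0,0,0,0,0,0,0.2]
    - [0,0,0,0,0,-1,0.5]
    - [0,0,0,0,0,-2,0.5]
    - [0,0,0,0,0,-1.5,0]
    - [0,0,0,0,0,0,-1]
    - [0,0,0,0,0,0,-1]
    - [0,0,0,0,0,0.8,-1]
    - [0,0,0,0,0,0.7,-1]
    - [0,0,0,0,0,0,-1]

```text
time_s: 38.65
eef_pos: [0.4998, 0.1818, 0.1156]
tool_rot: [-2.498, 1.898, 0.004]
ft_force: [-0.0, 0.0, -0.2]
grip_width: -0.003
```

```bash
python3 - <<'E'
from h import *
delta([.4998,.1816,.1115],-74.8)
E
```

```text
t 38.65 pos [0.4998 0.1818 0.1156] yaw -74.5 q7 -1.05 F [-0.   0.  -0.2] T [-0.05  0.03  0.02] w -0.003 
 rot [-0.002  0.004  0.006] cm [0.03 0.01 0.41]
```

Request:
send_rows:
  commands:
    - [0,0,0,0,0,0.25,-1]
    - [0,0,0,0,0,0.12,-1]
    - [0,0,0,0,0,0,-1]

```text
time_s: 39.02
eef_pos: [0.4998, 0.1816, 0.1113]
tool_rot: [-2.498, 1.899, 0.004]
ft_force: [-0.7, -0.3, -0.1]
grip_width: -0.0
```

Request:
send_rows:
  commands:
    - [0,0,0,0,0,0.06,-1]

```text
time_s: 39.15
eef_pos: [0.4999, 0.1817, 0.1108]
tool_rot: [-2.498, 1.899, 0.004]
ft_force: [0.3, 0.4, -0.3]
grip_width: -0.004
```

Request:
send_rows:
  commands:
    - [0,0,0,0,0,0.06,-1]

```text
time_s: 39.28
eef_pos: [0.4999, 0.1817, 0.1103]
tool_rot: [-2.498, 1.899, 0.004]
ft_force: [0.2, 1.3, 1.1]
grip_width: -0.003
```

Request:
send_rows:
  commands:
    - [0,0,0,0,0,0.06,-1]

```text
time_s: 39.4
eef_pos: [0.5, 0.1817, 0.1098]
tool_rot: [-2.498, 1.899, 0.003]
ft_force: [-1.2, 0.1, 2.7]
grip_width: -0.001
```

Request:
send_rows:
  commands:
    - [0,0,0,0,0,0.06,-1]

```text
time_s: 39.52
eef_pos: [0.5001, 0.1817, 0.1095]
tool_rot: [-2.497, 1.899, 0.004]
ft_force: [-1.9, -0.1, 6.6]
grip_width: -0.003
```

Request:
send_rows:
  commands:
    - [0,0,0,0,0,0.06,-1]

```text
time_s: 39.65
eef_pos: [0.5001, 0.1817, 0.1093]
tool_rot: [-2.497, 1.898, 0.004]
ft_force: [-2.1, -0.5, 8.3]
grip_width: 0.003
```

Request:
send_rows:
  commands:
    - [0,0,0,0,0,0.08,-1]

```text
time_s: 39.78
eef_pos: [0.5002, 0.1817, 0.1091]
tool_rot: [-2.496, 1.898, 0.004]
ft_force: [-3.5, 0.1, 10.2]
grip_width: 0.004
```

Request:
send_rows:
  commands:
    - [0,0,0,0,0,0.08,-1]

```text
time_s: 39.9
eef_pos: [0.5002, 0.1817, 0.1089]
tool_rot: [-2.495, 1.898, 0.005]
ft_force: [-3.4, 0.6, 11.5]
grip_width: 0.004
```

Request:
send_rows:
  commands:
    - [0,0,0,0,0,0.09,-1]

```text
time_s: 40.02
eef_pos: [0.5002, 0.1817, 0.1087]
tool_rot: [-2.495, 1.897, 0.005]
ft_force: [-3.6, 0.3, 11.0]
grip_width: -0.0
```

Request:
send_rows:
  commands:
    - [0,0,0,0,0,0.1,-1]

```text
time_s: 40.15
eef_pos: [0.5003, 0.1817, 0.1085]
tool_rot: [-2.494, 1.897, 0.006]
ft_force: [-3.3, -0.7, 12.6]
grip_width: 0.003
```

Request:
send_rows:
  commands:
    - [0,0,0,0,0,0.1,-1]

```text
time_s: 40.28
eef_pos: [0.5003, 0.1816, 0.1082]
tool_rot: [-2.493, 1.897, 0.006]
ft_force: [-3.1, -0.4, 13.1]
grip_width: -0.004
```

The yield force of about 11–11.5 N plus weight means the load is about 12.5 N, and the touch height gives about 3.9 mm. Both put the travel at about 4 mm. I'll back off and take a last look.

Request:
send_rows:
  commands:
    - [0,0,0,0,0,-1,-1]
    - [0,0,0,0,0,-3,-1]
    - [0,0,0,0,0,-4,0]
    - [0,0,0,0,0,-2,1]
    - [0,0,0,0,0,0,1]
    - [0,0,0,0,0,0,1]
    - [0,0,0,0,0,0,1]
    - [0,0,0,0,0,0,1]

```text
time_s: 41.28
eef_pos: [0.4991, 0.1802, 0.2102]
tool_rot: [-2.494, 1.899, 0.008]
ft_force: [0.4, 0.0, 0.0]
grip_width: 1.001
```

```bash
python3 - <<'E'
from h import *
delta([.5,.1816,.2],-74.8)
w=camera('wrist');s=camera('scene');b=camera('side')
out=np.zeros((600,800,3),np.uint8)
out[:300,:400]=cv2.resize(w,(400,300));out[:300,400:]=cv2.resize(s,(400,300))
y,x=140,170;out[300:,:400]=cv2.resize(b[y:y+54,x:x+72],(400,300),interpolation=3)
u,v=proj('wrist',[.5,.182,.08]).astype(int);print(u,v)
out[300:,400:]=cv2.resize(w[v-60:v+60,u-80:u+80],(400,300),interpolation=3)
cv2.imwrite('pics/c12.png',np.clip(out*1.4,0,255).astype(np.uint8))
E
```

```text
t 41.275 pos [0.4991 0.1802 0.2102] yaw -74.6 q7 -1.17 F [0.4 0.  0. ] T [0.03 0.02 0.  ] w 1.001 
 rot [-0.002  0.008  0.004] cm [-0.1  -0.13  1.02]
261 182
```

View pics/c12.png

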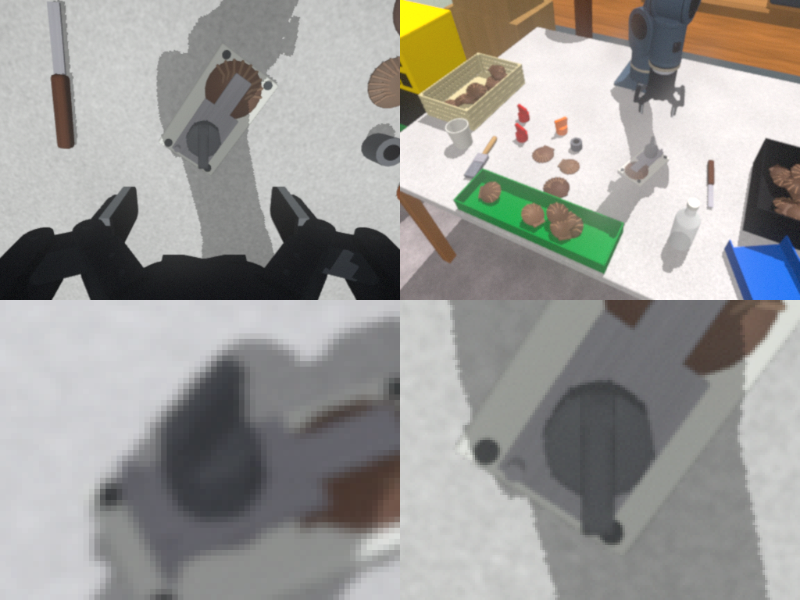

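The nut stands upright on the post against the bar (wrist crop centre about (598,455)). The other objects are where they were and the gripper is clear, so I'm handing in.

```bash
python3 -c "
from workcell import bot
print(bot.finish_job())"
```

```text
the job is handed in; nothing more can be done
None
```

The nut is on the post and run down, with the clamp bar pressed about 4 mm. It is released and the gripper is clear, and I handed the job in at about 41 s of the 72 s allowed.

**What I did:** I set the grey nut upright on the crown and turned it backward about 50–60° until it dropped. I then ran it forward about 296° in three grips.

**Last checks:**
- **Clamp travel:** touching the wing top put the nut's underside at about 36.1 mm, which is 3.9 mm of bar travel. The nut yielded at about 11–11.5 N plus its weight, which points to 4.1–4.3 mm.
- **Torque:** the wrist moment about the vertical stayed under 0.1 N m in every reading, so I saw no sign of forcing against a stop.
- **Final picture:** the nut stands upright and the other objects look unmoved.

**What went wrong or disagreed:**
- **The drop was not clean:** held loosely, the nut tipped about 19° with one lug in first. It then leaned about 17° the other way when I let go. I gripped it upright again and confirmed the drop by lowering the fingertips past where the hub would stand on the crown.
- **Turn angle disagrees on travel:** counting the forward turn with the stated thread pitch and play gives 4.7–5.2 mm. I trusted the touch and force readings instead.
- **Not seen directly:** I judged the rubber foot's contact with the shell from the travel and force, not from a picture.

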